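# Roll the core tube onto the tape strip

## Task

Get the sheet ready to be rolled up on its core: with the fingertips on top of the cardboard tube, roll it across the sheet until it lies along the middle of the strip of tape stuck to the paper, and leave it resting there. Touch the tube only near its top, do not pinch, lift or carry it, and leave everything else on the desk where it is.

Things in the scene. Friction and masses are not known exactly. Their poses are not given: they have to be found in the camera images.
- board: plywood drawing board lying on the desk, fixed: 520 (its x) by 660 (its y) by 18 mm thick, with a white sheet of paper, 440 by 560 mm, flat on it. Origin: centre of its underside, at desk height; z up; its top is 18 mm above the origin.
- tape: strip of tan masking tape stuck flat on the paper, fixed: 280 mm long (its x) and 30 mm wide (its y), no height to speak of. Origin: centre of the strip, on the board's top; z up. It lies on one side of the tube or the other, 110 to 190 mm from it, nearly parallel to it.
- tube: cardboard tube with white end caps: closed cylinder 80 mm across, 200 mm long, 0.2 to 0.4 kg, lying on the sheet. Origin: its centre, on the axis, 40 mm above the board top. x is its axis; y and z turn as it rolls (z up at the start). It rolls without slip and stays where left (at 50 mm/s it coasts under 5 mm). Friction about 0.6. A fingertip stroke over its top rolls it half the fingertip's way.
- scale: flat wooden scale rule, 300 (its x) by 36 by 6 mm, loose, lying on the board on the side of the tube away from the tape, to be left alone. Origin: centre of its underside.
- cup: blue pencil cup, 72 mm in diameter and 90 mm high, pencils up to 150 mm, standing on the board at its far edge, loose, to be left alone. Origin: centre of its underside.
- tape_roll: roll of tan masking tape lying flat near the board's left or right edge: a ring 90 mm across and 24 mm high, loose, to be left alone. Origin: centre of its underside.
- eraser: white eraser, 55 by 22 by 13 mm, near the board's other side edge, loose, to be left alone. Origin: centre of its underside.
- ink: small ink jar, 48 mm in diameter and 60 mm high, on the board's far part, loose, to be left alone. Origin: centre of its underside.
Not all that is in view belongs to the job. What is shaped like the tube but orange is not meant.

How it is judged:
On the way:
1. the tube has rolled, not slid: it has turned by more than 1.9 rad about its axis (angle between tube's own z axis and vertical above 1.9 rad and z of tube in the frame of board below 0.068 m), for 0.1 s.
At the end, for the whole second after the job is handed in: the tube lies at rest on the sheet with its axis over the tape: its centre within 12 mm of the strip's centre line and within 40 mm of the strip's middle along it, and parallel to the strip within 0.12 rad (7 degrees) (y of tube in the frame of tape between -0.012 and 0.012 m and x of tube in the frame of tape between -0.04 and 0.04 m and z of tube in the frame of tape between 0.036 and 0.044 m and angle between the x axis of tube and the x axis of tape, either way round below 0.12 rad and linear speed of tube below 0.01 m/s); the robot touches nothing.
It fails at once if the tube is lifted more than 12 mm off the sheet (z of tube in the frame of board above 0.07 m).
It fails at once if the fingers touch the tube low on its side or reach around it (fingertips more than about 20 mm below its top, with the fingers pointing down) (contact force between the fingers and tube above 0.3 N and z of the grasp point in the frame of board below 0.096 m).
It fails at once if any of the other loose things (the flat wooden scale rule, the pencil cup, the tape roll, the eraser, the ink jar) is moved by more than 15 mm (distance of any of scale, cup, tape_roll, eraser, ink from where it was at the start of the episode above 0.015 m).
It also fails if it takes over 61 s, if anything falls off the work surface, if the arm or the gripper's body presses on something with over 40 N, if the wrist force passes 120 N, or if a joint passes its speed limit or range.

## Robot

A 6-joint arm with a two-finger parallel gripper is mounted at the origin on the work surface. World frame = base frame: x ahead of the robot, y to its left, z up, the work surface at z = 0. Lengths are in m, angles in rad, forces in N, time in s.
With the tool pointing down it reaches from about 0.275 to 0.725 m from the base axis. Payload 5.6 kg.
Tool frame: the origin (TCP) lies midway between the tips of the shut fingers; the grasp point (between the pads) lies 19 mm behind it (manip.hold_point_z is the distance from the TCP to the grasp point, in m); z points along the fingers, y is the line along which they close (so a half turn about z gives the same grasp; the last joint's range is limited). The gripper opens to 85 mm and grips with 20 to 120 N. Pads are 22 mm wide; open, the fingers measure 114 mm over their backs; the gripper's body (76 mm by 85 mm) begins 54 mm behind the grasp point. The pads swing forward as they close: fully open they stand 13 mm farther back than shut.
Start: joints at [-1.057, 0.255, 0.108, 0, -1.424, -0.285], TCP at [0.125, -0.536, 0.208] pointing down, gripper open.
Joint ranges: [-2.95, 2.95], [-1.21, 1.97], [-1.09, 1.5], [-2.87, 1.71], [-2.94, -0.07], [-3.05, 3.05]. Speed limits (rad/s): [2.57, 2.57, 3.14, 3.14, 3.14, 3.14].

## Interface

Orientations are given as a unit quaternion [w, x, y, z].
In Python, from cell import manip, capture, get_calibration gives the robot as it stands.
- The arm moves only by the tool arm_command, never from a script. Its argument "rows" is a list of rows, each an object of numbers: "x", "y", "z": the shift along the tool's x, y, z normalised to -1 to 1, where 1 is 200 mm; "rx", "ry", "rz": the turn, a rotation vector about the tool's x, y, z normalised to -1 to 1, where 1 is 360 degrees. A call has exactly 5 rows; each row shifts and turns the commanded pose from where the row before left it, along the tool's axes as they then stand; what a row does not reach is not made up. A row lasts 1/8 s, in which the tool goes at most 62.5 mm and 10.7 degrees, less where a joint would pass 70% of its speed; a pose out of reach is approached as far as the arm can. A call with a number of a shift or a turn outside -1 to 1 is refused whole. A call with a gripper value outside its range is refused whole. "claw" is the closure, from -1 (fully open) to 1 (shut), set as the call begins (left out, the last holds). The fingers move at their own pace and stop on an object; "newtons" is the grip in N (left out, the last holds). Time passes only in rows, so rows that do not move let the fingers close, or fill a call up. It gives the time, the measured TCP pose, the force, the opening and the grip force at its end, in the units of the state.
- manip.read_state(): the state, without advancing time (a new reading comes with each control period).
- capture(name): name is "scene" or "side" or "wrist"; returns the picture (384x512x3 uint8, blue, green, red); there is no depth.
- get_calibration(name): a dict with "fovy" (degrees; the focal length in pixels is half the picture's height over the tangent of half this angle, whatever the lens; pixels are square), "cx", "cy" (the principal point, pixels), "k1" (the pictures are not rectified: a ray, as slopes to the right and down, at radius r is drawn at 1 + k1 r^2 times it, then the intrinsics apply), "pose" (4x4, takes a point from camera to world coordinates). Camera axes: x right, y down, z forward; pixel columns grow to the right and rows downward; lengths in m; the calibration is good to about 2 mm. A picture is of the moment at which its call begins: read the wrist's pose just before it. get_calibration takes no time and is no camera call; for the wrist camera it gives the pose at the moment of the call.
- manip.finish_job(): hands the job in; it is judged then, once.
The state is a dict: "t": time; "joint_positions": joint angles; "joint_velocities": joint speeds; "tau": joint torques, N m; "tool_pos": TCP position; "tool_rot": TCP orientation; "ft_force": force on the tool from outside, world axes, zero at the start; "ft_torque": the same for the moment, N m; "width": finger opening in m; "finger_force": force on a finger pad.
Only numpy, scipy, OpenCV 4.12 (cv2) and the standard library are available. Lean on these libraries where they do the work, as an engineer would, in place of code of your own. Each camera call takes 0.05 s, during which the arm holds its last target. There are 200 camera calls.

## Working session

There is one attempt and no reset: what is moved stays moved. The work goes in short steps, Python scripts to look and compute and a tool call to move; the robot and the scene stay as the last step left them, time stands still between calls to the robot, and variables do not carry over. Pictures are saved under pics/ and viewed, at most 10 in all, crops included, and the job is handed in when it is done.

Besides the shell and the picture viewer there is one more tool, called after "Request:" as a command line: name --argument value ..., lists and objects as JSON in quotes. arm_command: Moves the arm, as the interface text tells. Its arguments: {"type":"object","properties":{"rows":{"type":"array","items":{"type":"object","properties":{"x":{"type":"number"},"y":{"type":"number"},"z":{"type":"number"},"rx":{"type":"number"},"ry":{"type":"number"},"rz":{"type":"number"}}}},"claw":{"type":"number"},"newtons":{"type":"number"}},"required":["rows"]}

```bash
mkdir -p pics
cat > h.py <<'E'
import numpy as np, cv2
from cell import manip, capture, get_calibration
def ray(name,px):
    c=get_calibration(name); f=192/np.tan(np.radians(c["fovy"])/2)
    d=(np.array(px,float).reshape(-1,2)-[c["cx"],c["cy"]])/f
    u=d.copy()
    for _ in range(30): u=d/(1+c["k1"]*(u**2).sum(1,keepdims=True))
    P=np.array(c["pose"]); r=np.c_[u,np.ones(len(u))]@P[:3,:3].T
    return P[:3,3],r
def onz(name,px,z):
    o,r=ray(name,px); return o+r*((z-o[2])/r[:,2])[:,None]
def proj(name,X):
    c=get_calibration(name); f=192/np.tan(np.radians(c["fovy"])/2)
    P=np.array(c["pose"]); q=(np.array(X,float).reshape(-1,3)-P[:3,3])@P[:3,:3]
    u=q[:,:2]/q[:,2:]; return u*(1+c["k1"]*(u**2).sum(1,keepdims=True))*f+[c["cx"],c["cy"]]
E
python3 - <<'E'
from h import *
for n in("scene","side"):
    im=capture(n); cv2.imwrite(f"pics/{n}0.png",cv2.resize(im,(800,600),interpolation=cv2.INTER_CUBIC)); cv2.imwrite(f"pics/{n}_raw.png",im)
    c=get_calibration(n);print(n,c["fovy"],np.round(c["pose"],3).tolist())
s=manip.read_state();print(s["tool_rot"],s["t"],s["width"],manip.hold_point_z)
E
```

```text
scene 57.54079933923154 [[0.175, 0.804, -0.569, 1.354], [0.984, -0.138, 0.108, -0.111], [0.008, -0.579, -0.815, 1.225], [0.0, 0.0, 0.0, 1.0]]
side 44.02859171118453 [[-0.935, -0.172, 0.311, 0.059], [-0.355, 0.505, -0.787, 1.281], [-0.022, -0.846, -0.533, 0.905], [0.0, 0.0, 0.0, 1.0]]
[-1.31711903e-04 -1.14125210e-01  9.93466010e-01  8.40718011e-04] 0.1 0.08537142424899949 0.0187
```

View pics/scene0.png

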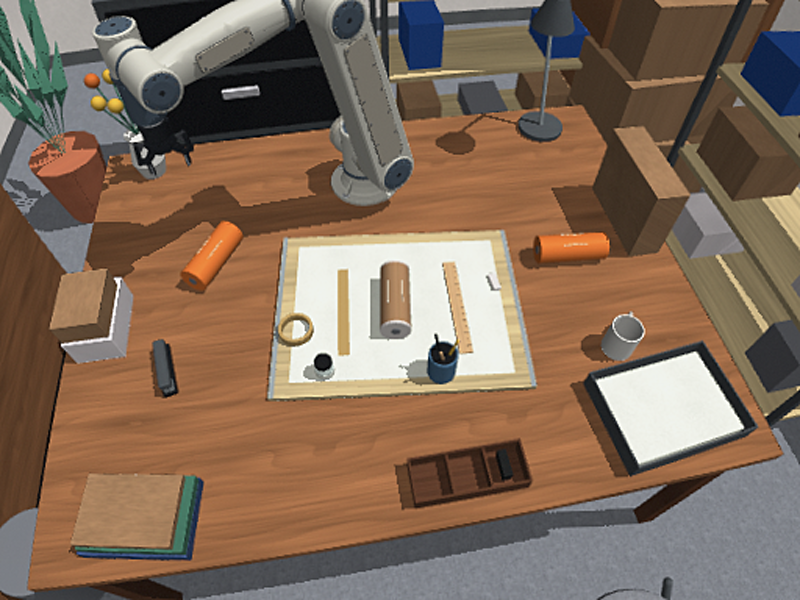

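View pics/side0.png

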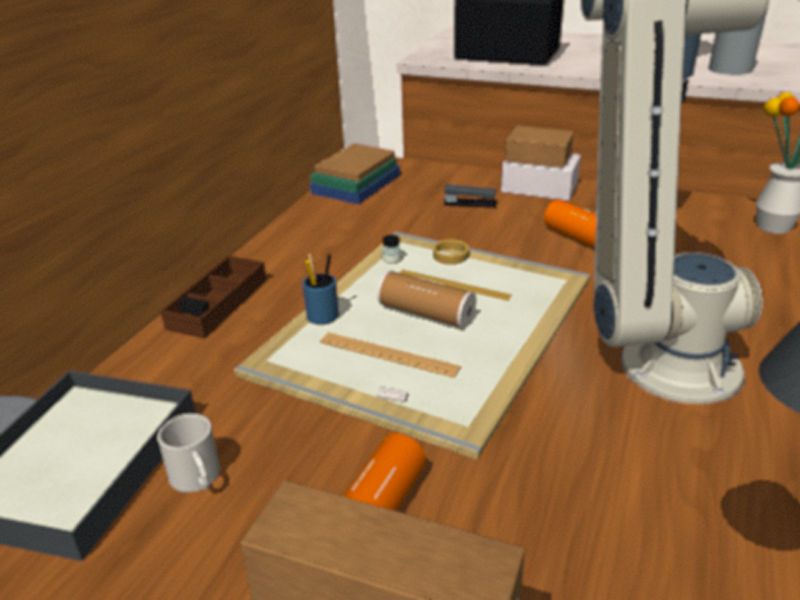

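The scene picture shows the tape at about (343, 270–355), the tube at (396, 262–338), the scale at (457, 262–353) and the cup at (441, 362). The ink is at (323, 365) and the tape roll at (296, 328). I'll enlarge crops of both views.

Run:
```python
import cv2
a=cv2.imread("pics/scene_raw.png")[145:265,165:350]; cv2.imwrite("pics/sc.png",cv2.resize(a,None,fx=4,fy=4,interpolation=cv2.INTER_CUBIC))
a=cv2.imread("pics/side_raw.png")[145:255,195:345]; cv2.imwrite("pics/sd.png",cv2.resize(a,None,fx=5,fy=5,interpolation=cv2.INTER_CUBIC))
```

```text
(no output)
```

View pics/sc.png

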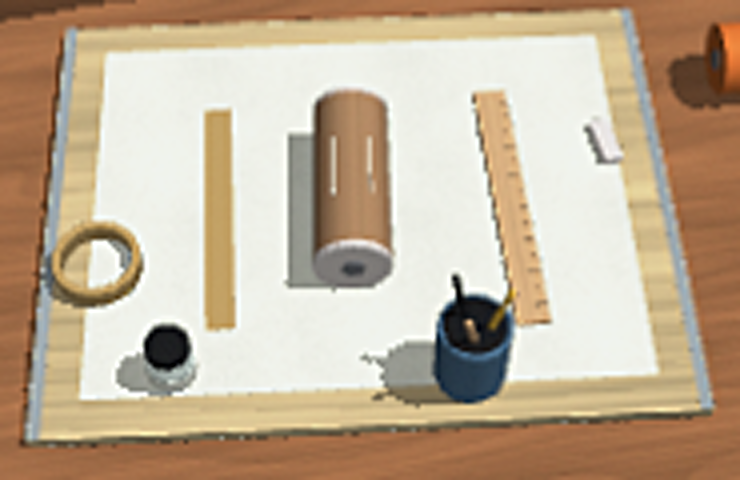

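View pics/sd.png

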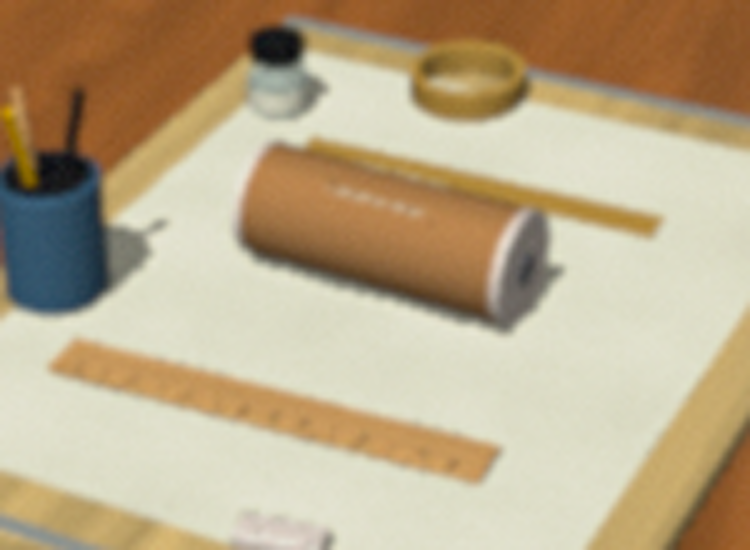

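In the scene crop the tape's corners are (205,110), (231,109), (236,327) and (206,328). The tube's outline runs from x=313 to 394 and y=89 to 287. I'll fit the tube's pose to its outline in both views.

```bash
cat > fit.py <<'E'
from h import *
from scipy.optimize import least_squares
def un(p,s,o): return (np.array(p,float)+.5)/s-.5+o
def cyl(x,y,yaw,z=.058):
    a=np.array([np.cos(yaw),np.sin(yaw),0]);b=np.array([-a[1],a[0],0]);t=np.linspace(0,2*np.pi,60)[:,None]
    c=.04*(np.cos(t)*b+np.sin(t)*[0,0,1]); return np.r_[c+.1*a,c-.1*a]+[x,y,z]
th=np.linspace(0,2*np.pi,24,endpoint=False);N=np.c_[np.cos(th),np.sin(th)].T
def fit(obs,x0):
    def res(p): return np.concatenate([(proj(n,cyl(*p))@N).max(0)-(o@N).max(0) for n,o in obs.items()])
    r=least_squares(res,x0,loss="soft_l1");return r.x,np.sqrt(np.mean(r.fun**2))
E
python3 - <<'E'
from fit import *
S=lambda p:un(p,4,[165,145]); D=lambda p:un(p,5,[195,145])
so=S([(314,102),(322,93),(337,89),(365,89),(380,94),(388,103),(394,262),(390,275),(375,284),(352,287),(330,283),(316,274),(313,262)])
sd=D([(275,144),(535,206),(547,220),(550,245),(541,285),(525,312),(505,328),(488,318),(240,240),(238,220),(245,180),(258,153)])
for o in({"scene":so},{"side":sd},{"scene":so,"side":sd}): print("tube",*fit(o,[.5,0,0]))
def rect(n,P):
    q=onz(n,P,.018);a=(q[2]+q[3]-q[0]-q[1])/2;print(n,"c",q.mean(0).round(4),"yaw",np.arctan2(a[1],a[0]).round(4),"len",np.linalg.norm(a).round(3))
rect("scene",S([(205,110),(231,109),(236,327),(206,328)]))
print("side tape R end",onz("side",D([(662,217),(654,238)]),.018).round(4))
rect("scene",S([(474,92),(504,90),(551,322),(520,325)]))
print("board",onz("scene",S([(68,29),(630,10),(712,411),(26,442)]),.018).round(3))
print("cup,ink top",onz("scene",S([(475,325)]),.108).round(3),onz("scene",S([(167,346)]),.078).round(3))
E
```

```text
tube [ 0.52484141  0.01378285 -0.14688647] 0.3661218721805434
tube [ 0.52540305  0.01338863 -0.18477671] 0.7253356546559379
tube [ 0.52497153  0.0139275  -0.15778332] 0.6042358259049744
scene c [ 0.5086 -0.1248  0.018 ] yaw -0.0978 len 0.277
side tape R end [[ 0.3729 -0.1243  0.018 ]
 [ 0.3713 -0.0956  0.018 ]]
scene c [0.5455 0.18   0.018 ] yaw -0.0655 len 0.301
board [[ 0.222 -0.27   0.018]
 [ 0.303  0.381  0.018]
 [ 0.819  0.315  0.018]
 [ 0.74  -0.334  0.018]]
cup,ink top [[0.737 0.094 0.108]] [[ 0.693 -0.189  0.078]]
```

Request:
arm_command --rows '[{"rz": -0.027}, {"rz": -0.027}, {"rz": -0.027}, {"rz": -0.027}, {"rz": -0.027}]' --claw 0.2

```text
invalid input at $.rows[0]: expected keys x, y, z, rx, ry, rz
```

Request:
arm_command --rows '[{"rz": -0.027}, {"rz": -0.027}, {"x": 0}, {"x": 0}, {"x": 0}]'

```text
invalid input at $.rows[0]: expected keys x, y, z, rx, ry, rz
```

```bash
cat > go.py <<'E'
from h import *
from scipy.spatial.transform import Rotation as R
def st():
    s=manip.read_state(); q=s["tool_rot"]; M=R.from_quat([q[1],q[2],q[3],q[0]]).as_matrix()
    print("t",round(s["t"],2),"pos",s["tool_pos"].round(4) if hasattr(s["tool_pos"],'round') else s["tool_pos"],"yaw_y",np.arctan2(M[1,1],M[0,1]).round(4),"zax",M[:,2].round(3),"F",np.round(s["ft_force"],1),"w",round(s["width"],4))
    return np.array(s["tool_pos"]),M
def to(p):
    x,M=st(); print("shift units",(M.T@(np.array(p)-x)/.2).round(4))
E
python3 -c "
from go import *
# 16 mm behind the tube top
n=np.array([-.155,-.988]);c=np.array([.525,.0139])-.016*n;to([c[0],c[1],.15])"
```

```text
t 0.1 pos [ 0.1247 -0.5352  0.2073] yaw_y 1.7995 zax [-0.     0.002 -1.   ] F [-0.1  0.6  0.9] w 0.0854
shift units [-2.602   2.2938  0.2901]
```

All six keys are needed in every row.

Request:
arm_command --rows '[{"x": 0, "y": 0, "z": 0, "rx": 0, "ry": 0, "rz": -0.027}, {"x": 0, "y": 0, "z": 0, "rx": 0, "ry": 0, "rz": -0.027}, {"x": 0, "y": 0, "z": 0, "rx": 0, "ry": 0, "rz": -0.027}, {"x": 0, "y": 0, "z": 0, "rx": 0, "ry": 0, "rz": -0.027}, {"x": 0, "y": 0, "z": 0, "rx": 0, "ry": 0, "rz": -0.027}]' --claw 0.2

```text
t: 0.72
tool_pos: [0.1247, -0.5353, 0.2075]
tool_rot: [0.0, -0.515, 0.857, 0.001]
ft_force: [0.2, 0.5, -0.3]
width: 0.034
finger_force: 0.0
```

Request:
arm_command --rows '[{"x": 0, "y": 0, "z": 0, "rx": 0, "ry": 0, "rz": -0.027}, {"x": 0, "y": 0, "z": 0, "rx": 0, "ry": 0, "rz": -0.027}, {"x": 0, "y": 0, "z": 0, "rx": 0, "ry": 0, "rz": 0}, {"x": 0, "y": 0, "z": 0, "rx": 0, "ry": 0, "rz": 0}, {"x": 0, "y": 0, "z": 0, "rx": 0, "ry": 0, "rz": 0}]'

```text
t: 1.35
tool_pos: [0.1248, -0.5356, 0.208]
tool_rot: [0.0, -0.65, 0.76, 0.0]
ft_force: [0.7, -0.2, -0.8]
width: 0.034
finger_force: 0.0
```

```bash
python3 -c "
from go import *
n=np.array([-.155,-.988]);c=np.array([.525,.0139])-.016*n;to([c[0],c[1],.15])"
```

```text
t 1.35 pos [ 0.1248 -0.5356  0.208 ] yaw_y 2.9853 zax [-0.  0. -1.] F [ 0.7 -0.2 -0.8] w 0.034
shift units [-3.1055 -1.549   0.2905]
```

Request:
arm_command --rows '[{"x": -0.207, "y": -0.1033, "z": 0, "rx": 0, "ry": 0, "rz": 0}, {"x": -0.207, "y": -0.1033, "z": 0, "rx": 0, "ry": 0, "rz": 0}, {"x": -0.207, "y": -0.1033, "z": 0, "rx": 0, "ry": 0, "rz": 0}, {"x": -0.207, "y": -0.1033, "z": 0, "rx": 0, "ry": 0, "rz": 0}, {"x": -0.207, "y": -0.1033, "z": 0, "rx": 0, "ry": 0, "rz": 0}]'

```text
t: 1.98
tool_pos: [0.2593, -0.3458, 0.2082]
tool_rot: [0.0, -0.65, 0.76, -0.0]
ft_force: [1.0, -0.2, -0.3]
width: 0.034
finger_force: 0.0
```

Request:
arm_command --rows '[{"x": -0.207, "y": -0.1033, "z": 0, "rx": 0, "ry": 0, "rz": 0}, {"x": -0.207, "y": -0.1033, "z": 0, "rx": 0, "ry": 0, "rz": 0}, {"x": -0.207, "y": -0.1033, "z": 0, "rx": 0, "ry": 0, "rz": 0}, {"x": -0.207, "y": -0.1033, "z": 0, "rx": 0, "ry": 0, "rz": 0}, {"x": -0.207, "y": -0.1033, "z": 0, "rx": 0, "ry": 0, "rz": 0}]'

```text
t: 2.6
tool_pos: [0.3933, -0.157, 0.2084]
tool_rot: [0.0, -0.65, 0.76, -0.0]
ft_force: [-0.3, -0.2, 0.6]
width: 0.0345
finger_force: 0.0
```

Request:
arm_command --rows '[{"x": -0.207, "y": -0.1033, "z": 0, "rx": 0, "ry": 0, "rz": 0}, {"x": -0.207, "y": -0.1033, "z": 0, "rx": 0, "ry": 0, "rz": 0}, {"x": -0.207, "y": -0.1033, "z": 0, "rx": 0, "ry": 0, "rz": 0}, {"x": -0.1, "y": -0.05, "z": 0, "rx": 0, "ry": 0, "rz": 0}, {"x": 0, "y": 0, "z": 0, "rx": 0, "ry": 0, "rz": 0}]'

```text
t: 3.22
tool_pos: [0.4863, -0.0262, 0.2077]
tool_rot: [-0.0, -0.651, 0.759, 0.0]
ft_force: [-0.1, -0.4, -0.1]
width: 0.0343
finger_force: 0.0
```

Run:
```python
from go import *
n=np.array([-.155,-.988]);c=np.array([.525,.0139])-.016*n;to([c[0],c[1],.115])
im=capture("scene"); print(proj("scene",[.525,.0139,.098]))
cv2.imwrite("pics/w.png",np.hstack([cv2.resize(capture("wrist"),(400,300)),cv2.resize(im[130:280,160:360],(400,300))]))
```

```text
t 3.23 pos [ 0.4863 -0.0262  0.2077] yaw_y 2.988 zax [-0.001 -0.    -1.   ] F [-0.1 -0.4 -0.1] w 0.0343
shift units [-0.308  -0.1613  0.4632]
[[252.57059503 184.94534501]]
```

View pics/w.png

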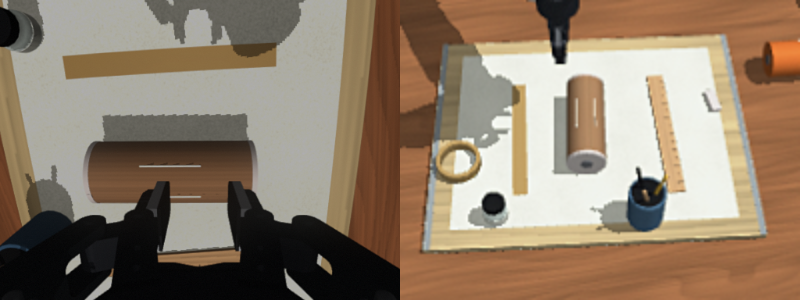

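The wrist picture shows the tube square to the fingers at (170, 172) and the tape parallel ahead of it. I'll move over the tube, just behind its top.

Request:
arm_command --rows '[{"x": -0.103, "y": -0.054, "z": 0, "rx": 0, "ry": 0, "rz": 0}, {"x": -0.103, "y": -0.054, "z": 0, "rx": 0, "ry": 0, "rz": 0}, {"x": -0.102, "y": -0.053, "z": 0.1, "rx": 0, "ry": 0, "rz": 0}, {"x": 0, "y": 0, "z": 0.2, "rx": 0, "ry": 0, "rz": 0}, {"x": 0, "y": 0, "z": 0.163, "rx": 0, "ry": 0, "rz": 0}]'

```text
t: 3.95
tool_pos: [0.5275, 0.0299, 0.1138]
tool_rot: [-0.0, -0.651, 0.759, 0.0]
ft_force: [-0.1, 0.2, 0.1]
width: 0.0344
finger_force: 0.0
```

Request:
arm_command --rows '[{"x": 0, "y": 0, "z": 0.02, "rx": 0, "ry": 0, "rz": 0}, {"x": 0, "y": 0, "z": 0.02, "rx": 0, "ry": 0, "rz": 0}, {"x": 0, "y": 0, "z": 0.02, "rx": 0, "ry": 0, "rz": 0}, {"x": 0, "y": 0, "z": 0, "rx": 0, "ry": 0, "rz": 0}, {"x": 0, "y": 0, "z": 0, "rx": 0, "ry": 0, "rz": 0}]'

```text
t: 4.58
tool_pos: [0.5275, 0.029, 0.1041]
tool_rot: [0.0, -0.65, 0.76, -0.0]
ft_force: [-0.3, 0.9, 0.8]
width: 0.0342
finger_force: 0.0
```

```bash
cat > tb.py <<'E'
from go import *
n=np.array([-.155,-.988]);a=np.array([.988,-.155])
x,M=st();d=x[:2]-[.525,.0139];print("along roll %.4f along axis %.4f"%(d@n,d@a))
E
python3 tb.py
```

```text
t 4.58 pos [0.5275 0.029  0.1041] yaw_y 2.9871 zax [ 0.001  0.    -1.   ] F [-0.3  0.9  0.8] w 0.0342
along roll -0.0153 along axis 0.0002
```

Request:
arm_command --rows '[{"x": 0, "y": 0, "z": 0.007, "rx": 0, "ry": 0, "rz": 0}, {"x": 0, "y": 0, "z": 0.007, "rx": 0, "ry": 0, "rz": 0}, {"x": 0, "y": 0, "z": 0.007, "rx": 0, "ry": 0, "rz": 0}, {"x": 0, "y": 0, "z": 0, "rx": 0, "ry": 0, "rz": 0}, {"x": 0, "y": 0, "z": 0, "rx": 0, "ry": 0, "rz": 0}]'

```text
t: 5.2
tool_pos: [0.5272, 0.0289, 0.0993]
tool_rot: [-0.0, -0.65, 0.76, -0.0]
ft_force: [-0.0, 0.0, 0.0]
width: 0.0343
finger_force: 0.0
```

Request:
arm_command --rows '[{"x": 0, "y": 0, "z": 0.007, "rx": 0, "ry": 0, "rz": 0}, {"x": 0, "y": 0, "z": 0, "rx": 0, "ry": 0, "rz": 0}, {"x": 0, "y": 0, "z": 0, "rx": 0, "ry": 0, "rz": 0}, {"x": 0, "y": 0, "z": 0, "rx": 0, "ry": 0, "rz": 0}, {"x": 0, "y": 0, "z": 0, "rx": 0, "ry": 0, "rz": 0}]'

```text
t: 5.82
tool_pos: [0.5272, 0.0289, 0.0979]
tool_rot: [0.0, -0.65, 0.76, -0.0]
ft_force: [-0.2, 0.5, 0.4]
width: 0.0343
finger_force: 0.0
```

Request:
arm_command --rows '[{"x": 0, "y": 0, "z": 0.007, "rx": 0, "ry": 0, "rz": 0}, {"x": 0, "y": 0, "z": 0, "rx": 0, "ry": 0, "rz": 0}, {"x": 0, "y": 0, "z": 0, "rx": 0, "ry": 0, "rz": 0}, {"x": 0, "y": 0, "z": 0, "rx": 0, "ry": 0, "rz": 0}, {"x": 0, "y": 0, "z": 0, "rx": 0, "ry": 0, "rz": 0}]'

```text
t: 6.45
tool_pos: [0.5272, 0.0289, 0.0965]
tool_rot: [0.0, -0.65, 0.76, 0.0]
ft_force: [-0.3, -0.1, -0.1]
width: 0.0344
finger_force: 0.0
```

Request:
arm_command --rows '[{"x": 0, "y": 0, "z": 0.007, "rx": 0, "ry": 0, "rz": 0}, {"x": 0, "y": 0, "z": 0, "rx": 0, "ry": 0, "rz": 0}, {"x": 0, "y": 0, "z": 0, "rx": 0, "ry": 0, "rz": 0}, {"x": 0, "y": 0, "z": 0, "rx": 0, "ry": 0, "rz": 0}, {"x": 0, "y": 0, "z": 0, "rx": 0, "ry": 0, "rz": 0}]'

```text
t: 7.08
tool_pos: [0.5272, 0.0289, 0.0951]
tool_rot: [0.0, -0.65, 0.76, -0.0]
ft_force: [-0.3, 0.3, 1.2]
width: 0.0338
finger_force: 0.0
```

Request:
arm_command --rows '[{"x": 0, "y": 0, "z": 0.007, "rx": 0, "ry": 0, "rz": 0}, {"x": 0, "y": 0, "z": 0, "rx": 0, "ry": 0, "rz": 0}, {"x": 0, "y": 0, "z": 0, "rx": 0, "ry": 0, "rz": 0}, {"x": 0, "y": 0, "z": 0, "rx": 0, "ry": 0, "rz": 0}, {"x": 0, "y": 0, "z": 0, "rx": 0, "ry": 0, "rz": 0}]'

```text
t: 7.7
tool_pos: [0.5272, 0.029, 0.0937]
tool_rot: [0.0, -0.65, 0.76, -0.0]
ft_force: [0.6, 0.4, 0.8]
width: 0.0341
finger_force: 0.0
```

Request:
arm_command --rows '[{"x": 0, "y": 0, "z": 0.01, "rx": 0, "ry": 0, "rz": 0}, {"x": 0, "y": 0, "z": 0, "rx": 0, "ry": 0, "rz": 0}, {"x": 0, "y": 0, "z": 0, "rx": 0, "ry": 0, "rz": 0}, {"x": 0, "y": 0, "z": 0, "rx": 0, "ry": 0, "rz": 0}, {"x": 0, "y": 0, "z": 0, "rx": 0, "ry": 0, "rz": 0}]'

```text
t: 8.32
tool_pos: [0.5272, 0.0289, 0.0917]
tool_rot: [0.0, -0.65, 0.76, -0.0]
ft_force: [0.6, 1.0, -0.5]
width: 0.0342
finger_force: 0.0
```

Run:
```python
import tb
from h import *
cv2.imwrite("pics/c2.png",np.hstack([cv2.resize(capture("wrist"),(400,300)),cv2.resize(capture("side")[165:225,230:310],(400,300),interpolation=cv2.INTER_CUBIC)]))
```

```text
t 8.32 pos [0.5272 0.0289 0.0917] yaw_y 2.9871 zax [ 0. -0. -1.] F [ 0.6  1.  -0.5] w 0.0342
along roll -0.0152 along axis -0.0001
```

View pics/c2.png

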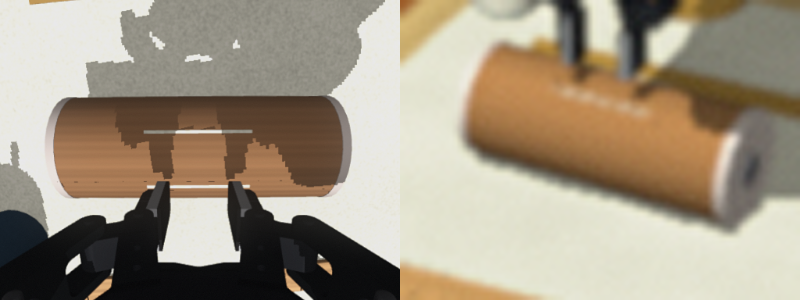

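The wrist picture shows the fingertips above the tube, behind its top marks. They look a few mm clear of it, so I'll continue down.

Request:
arm_command --rows '[{"x": 0, "y": 0, "z": 0.005, "rx": 0, "ry": 0, "rz": 0}, {"x": 0, "y": 0, "z": 0, "rx": 0, "ry": 0, "rz": 0}, {"x": 0, "y": 0, "z": 0.005, "rx": 0, "ry": 0, "rz": 0}, {"x": 0, "y": 0, "z": 0, "rx": 0, "ry": 0, "rz": 0}, {"x": 0, "y": 0, "z": 0, "rx": 0, "ry": 0, "rz": 0}]'

```text
t: 9.05
tool_pos: [0.5272, 0.029, 0.0897]
tool_rot: [0.0, -0.65, 0.76, -0.0]
ft_force: [-0.3, -0.1, 1.3]
width: 0.0342
finger_force: 0.0
```

Request:
arm_command --rows '[{"x": 0, "y": 0, "z": 0.005, "rx": 0, "ry": 0, "rz": 0}, {"x": 0, "y": 0, "z": 0, "rx": 0, "ry": 0, "rz": 0}, {"x": 0, "y": 0, "z": 0.003, "rx": 0, "ry": 0, "rz": 0}, {"x": 0, "y": 0, "z": 0, "rx": 0, "ry": 0, "rz": 0}, {"x": 0, "y": 0, "z": 0, "rx": 0, "ry": 0, "rz": 0}]'

```text
t: 9.68
tool_pos: [0.5272, 0.029, 0.0881]
tool_rot: [0.0, -0.65, 0.76, -0.0]
ft_force: [0.1, -0.2, -0.5]
width: 0.0337
finger_force: 0.0
```

Run:
```python
from go import *
w=capture("wrist"); s=capture("scene")
st(); print(proj("wrist",[[.5272,.029,.098]]), get_calibration("wrist")["pose"].__class__)
cv2.imwrite("pics/c3.png",np.hstack([cv2.resize(w[150:350,120:380],(400,308)),cv2.resize(s[160:222,230:310],(400,308),interpolation=cv2.INTER_CUBIC)]))
```

```text
t 9.78 pos [0.5272 0.029  0.0881] yaw_y 2.9871 zax [ 0.  0. -1.] F [ 0.6 -0.3  0.4] w 0.0341
[[253.34712037 240.18154298]] <class 'numpy.ndarray'>
```

View pics/c3.png

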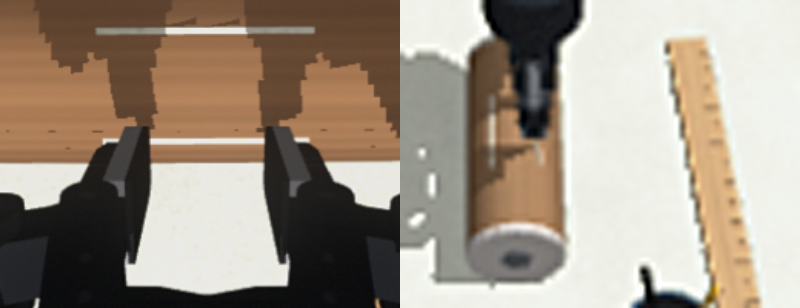

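The shadow almost meets the tips and the tube has not moved (left edge still at column 243.4). I'll go down a bit more.

Request:
arm_command --rows '[{"x": 0, "y": 0, "z": 0.005, "rx": 0, "ry": 0, "rz": 0}, {"x": 0, "y": 0, "z": 0, "rx": 0, "ry": 0, "rz": 0}, {"x": 0, "y": 0, "z": 0.003, "rx": 0, "ry": 0, "rz": 0}, {"x": 0, "y": 0, "z": 0, "rx": 0, "ry": 0, "rz": 0}, {"x": 0, "y": 0, "z": 0, "rx": 0, "ry": 0, "rz": 0}]'

```text
t: 10.4
tool_pos: [0.5272, 0.029, 0.0865]
tool_rot: [-0.0, -0.65, 0.76, -0.0]
ft_force: [0.2, 0.3, -0.8]
width: 0.0344
finger_force: 0.0
```

Request:
arm_command --rows '[{"x": 0, "y": 0, "z": 0.005, "rx": 0, "ry": 0, "rz": 0}, {"x": 0, "y": 0, "z": 0, "rx": 0, "ry": 0, "rz": 0}, {"x": 0, "y": 0, "z": 0.003, "rx": 0, "ry": 0, "rz": 0}, {"x": 0, "y": 0, "z": 0, "rx": 0, "ry": 0, "rz": 0}, {"x": 0, "y": 0, "z": 0, "rx": 0, "ry": 0, "rz": 0}]'

```text
t: 11.02
tool_pos: [0.5272, 0.029, 0.0849]
tool_rot: [-0.0, -0.65, 0.76, -0.0]
ft_force: [0.5, 0.2, 0.1]
width: 0.0342
finger_force: 0.0
```

```bash
cat > edge.py <<'E'
from h import *
def edges(im):
    # tube's cardboard blob near-cap part: left/right edge columns by saturation-coded brown, rows below the gripper
    h=cv2.cvtColor(im,cv2.COLOR_BGR2HSV); m=((h[...,0]<18)&(h[...,1]>85)&(h[...,2]>60)).astype(np.uint8)
    n,l,s,c=cv2.connectedComponentsWithStats(m[163:220,190:268]); k=1+np.argmax(s[1:,4])
    ys,xs=np.where(l==k); return [(y+163,xs[ys==y].min()+190,xs[ys==y].max()+190) for y in range(ys.min(),ys.max()+1,6)]
if __name__=="__main__":
    print(edges(cv2.imread("pics/scene_raw.png"))); print(edges(capture("scene")))
E
python3 edge.py
```

```text
[(168, np.int64(249), np.int64(255)), (174, np.int64(244), np.int64(260)), (180, np.int64(244), np.int64(261)), (186, np.int64(244), np.int64(261)), (192, np.int64(244), np.int64(261)), (198, np.int64(244), np.int64(261)), (204, np.int64(244), np.int64(261))]
[(168, np.int64(249), np.int64(249)), (174, np.int64(244), np.int64(251)), (180, np.int64(244), np.int64(261)), (186, np.int64(244), np.int64(261)), (192, np.int64(244), np.int64(261)), (198, np.int64(244), np.int64(261)), (204, np.int64(244), np.int64(261))]
```

Request:
arm_command --rows '[{"x": 0, "y": 0, "z": -0.09, "rx": 0, "ry": 0, "rz": 0}, {"x": 0, "y": 0, "z": 0, "rx": 0, "ry": 0, "rz": 0}, {"x": 0, "y": 0, "z": 0, "rx": 0, "ry": 0, "rz": 0}, {"x": 0, "y": 0, "z": 0, "rx": 0, "ry": 0, "rz": 0}, {"x": 0, "y": 0, "z": 0, "rx": 0, "ry": 0, "rz": 0}]'

```text
t: 11.7
tool_pos: [0.5269, 0.0289, 0.1025]
tool_rot: [-0.0, -0.65, 0.76, 0.0]
ft_force: [0.3, -0.4, 0.4]
width: 0.0342
finger_force: 0.0
```

Request:
arm_command --rows '[{"x": 0, "y": 0, "z": 0, "rx": 0, "ry": 0, "rz": 0}, {"x": 0, "y": 0, "z": 0.015, "rx": 0, "ry": 0, "rz": 0}, {"x": 0, "y": 0, "z": 0.015, "rx": 0, "ry": 0, "rz": 0}, {"x": 0, "y": 0, "z": 0, "rx": 0, "ry": 0, "rz": 0}, {"x": 0, "y": 0, "z": 0, "rx": 0, "ry": 0, "rz": 0}]' --claw 1

```text
t: 12.32
tool_pos: [0.5272, 0.029, 0.0969]
tool_rot: [-0.0, -0.65, 0.76, -0.0]
ft_force: [0.4, 0.3, 0.6]
width: 0.0
finger_force: 0.0
```

Request:
arm_command --rows '[{"x": 0, "y": 0, "z": 0.007, "rx": 0, "ry": 0, "rz": 0}, {"x": 0, "y": 0, "z": 0, "rx": 0, "ry": 0, "rz": 0}, {"x": 0, "y": 0, "z": 0, "rx": 0, "ry": 0, "rz": 0}, {"x": 0, "y": 0, "z": 0, "rx": 0, "ry": 0, "rz": 0}, {"x": 0, "y": 0, "z": 0, "rx": 0, "ry": 0, "rz": 0}]'

```text
t: 12.95
tool_pos: [0.5272, 0.0289, 0.0955]
tool_rot: [0.0, -0.65, 0.76, -0.0]
ft_force: [-0.8, -0.5, 1.0]
width: 0.0
finger_force: 0.0
```

Request:
arm_command --rows '[{"x": 0, "y": 0, "z": 0.005, "rx": 0, "ry": 0, "rz": 0}, {"x": 0, "y": 0, "z": 0, "rx": 0, "ry": 0, "rz": 0}, {"x": 0, "y": 0, "z": 0.005, "rx": 0, "ry": 0, "rz": 0}, {"x": 0, "y": 0, "z": 0, "rx": 0, "ry": 0, "rz": 0}, {"x": 0, "y": 0, "z": 0, "rx": 0, "ry": 0, "rz": 0}]'

```text
t: 13.58
tool_pos: [0.5272, 0.0289, 0.0935]
tool_rot: [0.0, -0.65, 0.76, -0.0]
ft_force: [-0.3, 0.2, 0.3]
width: -0.0001
finger_force: 0.0
```

```bash
python3 edge.py|tail -1
```

```text
[(168, np.int64(249), np.int64(251)), (174, np.int64(244), np.int64(251)), (180, np.int64(244), np.int64(261)), (186, np.int64(244), np.int64(261)), (192, np.int64(244), np.int64(261)), (198, np.int64(244), np.int64(261)), (204, np.int64(244), np.int64(261))]
```

Request:
arm_command --rows '[{"x": 0, "y": 0, "z": -0.03, "rx": 0, "ry": 0, "rz": 0}, {"x": 0.075, "y": 0, "z": 0, "rx": 0, "ry": 0, "rz": 0}, {"x": 0, "y": 0, "z": 0, "rx": 0, "ry": 0, "rz": 0}, {"x": 0, "y": 0, "z": 0, "rx": 0, "ry": 0, "rz": 0}, {"x": 0, "y": 0, "z": 0.005, "rx": 0, "ry": 0, "rz": 0}]'

```text
t: 14.25
tool_pos: [0.5249, 0.0141, 0.0985]
tool_rot: [0.0, -0.65, 0.76, -0.0]
ft_force: [0.7, 0.8, -0.2]
width: -0.0003
finger_force: 0.0
```

Request:
arm_command --rows '[{"x": 0, "y": 0, "z": 0.005, "rx": 0, "ry": 0, "rz": 0}, {"x": 0, "y": 0, "z": 0, "rx": 0, "ry": 0, "rz": 0}, {"x": 0, "y": 0, "z": 0, "rx": 0, "ry": 0, "rz": 0}, {"x": 0, "y": 0, "z": 0, "rx": 0, "ry": 0, "rz": 0}, {"x": 0, "y": 0, "z": 0, "rx": 0, "ry": 0, "rz": 0}]'

```text
t: 14.88
tool_pos: [0.5249, 0.0141, 0.0975]
tool_rot: [0.0, -0.65, 0.76, -0.0]
ft_force: [-0.8, -0.5, 0.9]
width: 0.0005
finger_force: 0.0
```

Request:
arm_command --rows '[{"x": 0, "y": 0, "z": 0.005, "rx": 0, "ry": 0, "rz": 0}, {"x": 0, "y": 0, "z": 0, "rx": 0, "ry": 0, "rz": 0}, {"x": 0, "y": 0, "z": 0, "rx": 0, "ry": 0, "rz": 0}, {"x": 0, "y": 0, "z": 0, "rx": 0, "ry": 0, "rz": 0}, {"x": 0, "y": 0, "z": 0, "rx": 0, "ry": 0, "rz": 0}]'

```text
t: 15.5
tool_pos: [0.5249, 0.0141, 0.0965]
tool_rot: [0.0, -0.65, 0.76, 0.0]
ft_force: [-0.2, 0.3, 0.0]
width: 0.0
finger_force: 0.0
```

Request:
arm_command --rows '[{"x": 0, "y": 0, "z": 0.005, "rx": 0, "ry": 0, "rz": 0}, {"x": 0, "y": 0, "z": 0, "rx": 0, "ry": 0, "rz": 0}, {"x": 0, "y": 0, "z": 0.005, "rx": 0, "ry": 0, "rz": 0}, {"x": 0, "y": 0, "z": 0, "rx": 0, "ry": 0, "rz": 0}, {"x": 0, "y": 0, "z": 0, "rx": 0, "ry": 0, "rz": 0}]'

```text
t: 16.12
tool_pos: [0.5249, 0.0141, 0.0945]
tool_rot: [0.0, -0.65, 0.76, -0.0]
ft_force: [0.2, 0.6, 0.4]
width: 0.0004
finger_force: 0.0
```

```bash
python3 edge.py|tail -1
```

```text
[(169, np.int64(258), np.int64(258)), (175, np.int64(244), np.int64(260)), (181, np.int64(244), np.int64(261)), (187, np.int64(244), np.int64(261)), (193, np.int64(244), np.int64(261)), (199, np.int64(244), np.int64(261)), (205, np.int64(244), np.int64(261))]
```

Request:
arm_command --rows '[{"x": 0, "y": 0, "z": 0.005, "rx": 0, "ry": 0, "rz": 0}, {"x": 0, "y": 0, "z": 0, "rx": 0, "ry": 0, "rz": 0}, {"x": 0, "y": 0, "z": 0, "rx": 0, "ry": 0, "rz": 0}, {"x": 0, "y": 0, "z": 0, "rx": 0, "ry": 0, "rz": 0}, {"x": 0, "y": 0, "z": 0, "rx": 0, "ry": 0, "rz": 0}]'

```text
t: 16.8
tool_pos: [0.5249, 0.0141, 0.0935]
tool_rot: [-0.0, -0.65, 0.76, 0.0]
ft_force: [1.0, -0.2, 0.5]
width: 0.0002
finger_force: 0.0
```

Request:
arm_command --rows '[{"x": 0, "y": 0, "z": 0.005, "rx": 0, "ry": 0, "rz": 0}, {"x": 0, "y": 0, "z": 0, "rx": 0, "ry": 0, "rz": 0}, {"x": 0, "y": 0, "z": 0, "rx": 0, "ry": 0, "rz": 0}, {"x": 0, "y": 0, "z": 0, "rx": 0, "ry": 0, "rz": 0}, {"x": 0, "y": 0, "z": 0, "rx": 0, "ry": 0, "rz": 0}]'

```text
t: 17.42
tool_pos: [0.5249, 0.0141, 0.0925]
tool_rot: [-0.0, -0.65, 0.76, 0.0]
ft_force: [-0.7, -0.1, 0.2]
width: 0.0
finger_force: 0.0
```

Request:
arm_command --rows '[{"x": 0, "y": 0, "z": 0.005, "rx": 0, "ry": 0, "rz": 0}, {"x": 0, "y": 0, "z": 0, "rx": 0, "ry": 0, "rz": 0}, {"x": 0, "y": 0, "z": 0, "rx": 0, "ry": 0, "rz": 0}, {"x": 0, "y": 0, "z": 0, "rx": 0, "ry": 0, "rz": 0}, {"x": 0, "y": 0, "z": 0, "rx": 0, "ry": 0, "rz": 0}]'

```text
t: 18.05
tool_pos: [0.5249, 0.0141, 0.0915]
tool_rot: [0.0, -0.65, 0.76, 0.0]
ft_force: [-0.7, -0.3, 0.0]
width: -0.0002
finger_force: 0.0
```

Run:
```python
from go import *
st(); w=capture("wrist"); s=capture("side")
p=proj("side",[[.525,.014,.098],[.525,.014,.0915]]);print(p); x,y=p[0].astype(int)
cv2.imwrite("pics/c4.png",np.hstack([cv2.resize(w,(400,300)),cv2.resize(s[y-30:y+30,x-40:x+40],(400,300),interpolation=cv2.INTER_CUBIC)]))
```

```text
t 18.05 pos [0.5249 0.0141 0.0915] yaw_y 2.9871 zax [ 0.  0. -1.] F [-0.7 -0.3  0. ] w -0.0002
[[272.83457798 180.52317866]
 [272.85646208 182.20525768]]
```

View pics/c4.png

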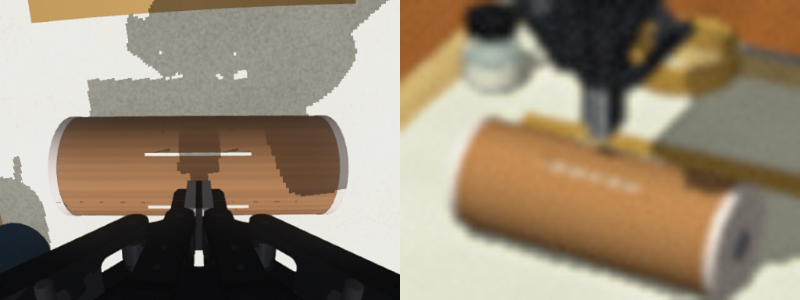

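The tip ends almost on the tube's top, centred along it, with its shadow starting right at the tip. I'll continue in 1 mm steps.

Request:
arm_command --rows '[{"x": 0, "y": 0, "z": 0.005, "rx": 0, "ry": 0, "rz": 0}, {"x": 0, "y": 0, "z": 0, "rx": 0, "ry": 0, "rz": 0}, {"x": 0, "y": 0, "z": 0.003, "rx": 0, "ry": 0, "rz": 0}, {"x": 0, "y": 0, "z": 0, "rx": 0, "ry": 0, "rz": 0}, {"x": 0, "y": 0, "z": 0, "rx": 0, "ry": 0, "rz": 0}]'

```text
t: 18.77
tool_pos: [0.5249, 0.0141, 0.0899]
tool_rot: [-0.0, -0.65, 0.76, 0.0]
ft_force: [0.2, 0.1, -0.4]
width: -0.0003
finger_force: 0.0
```

Request:
arm_command --rows '[{"x": 0, "y": 0, "z": 0.005, "rx": 0, "ry": 0, "rz": 0}, {"x": 0, "y": 0, "z": 0, "rx": 0, "ry": 0, "rz": 0}, {"x": 0, "y": 0, "z": 0.003, "rx": 0, "ry": 0, "rz": 0}, {"x": 0, "y": 0, "z": 0, "rx": 0, "ry": 0, "rz": 0}, {"x": 0, "y": 0, "z": 0, "rx": 0, "ry": 0, "rz": 0}]'

```text
t: 19.4
tool_pos: [0.5249, 0.0141, 0.0883]
tool_rot: [-0.0, -0.65, 0.76, -0.0]
ft_force: [-0.1, -0.6, 0.6]
width: 0.0001
finger_force: 0.0
```

Request:
arm_command --rows '[{"x": 0, "y": 0, "z": 0.005, "rx": 0, "ry": 0, "rz": 0}, {"x": 0, "y": 0, "z": 0, "rx": 0, "ry": 0, "rz": 0}, {"x": 0, "y": 0, "z": 0.003, "rx": 0, "ry": 0, "rz": 0}, {"x": 0, "y": 0, "z": 0, "rx": 0, "ry": 0, "rz": 0}, {"x": 0, "y": 0, "z": 0, "rx": 0, "ry": 0, "rz": 0}]'

```text
t: 20.02
tool_pos: [0.5249, 0.0141, 0.0867]
tool_rot: [-0.0, -0.65, 0.76, 0.0]
ft_force: [-0.1, -0.1, -0.4]
width: -0.0002
finger_force: 0.0
```

```bash
python3 edge.py|tail -1;python3 -c "
from go import *
st();print(proj('wrist',[[.525,.014,.098],[.525,.014,.0867],[.525,.014,.0867+.019]])*[400/512,300/384])
im=capture('wrist');cv2.imwrite('pics/c5.png',cv2.resize(im[120:300,170:340],(750,600),interpolation=cv2.INTER_CUBIC)) if 0 else cv2.imwrite('pics/c5.png',cv2.resize(im[140:290,160:360],(800,600),interpolation=cv2.INTER_CUBIC))"
```

```text
[(169, np.int64(246), np.int64(258)), (175, np.int64(244), np.int64(260)), (181, np.int64(244), np.int64(261)), (187, np.int64(244), np.int64(261)), (193, np.int64(244), np.int64(261)), (199, np.int64(244), np.int64(261)), (205, np.int64(244), np.int64(261))]
t 20.07 pos [0.5249 0.0141 0.0867] yaw_y 2.9871 zax [-0.  0. -1.] F [-0.7  0.4 -0.2] w 0.0002
[[197.70955601 188.27372563]
 [197.76589472 181.72166477]
 [197.66677017 193.25261367]]
```

View pics/c5.png

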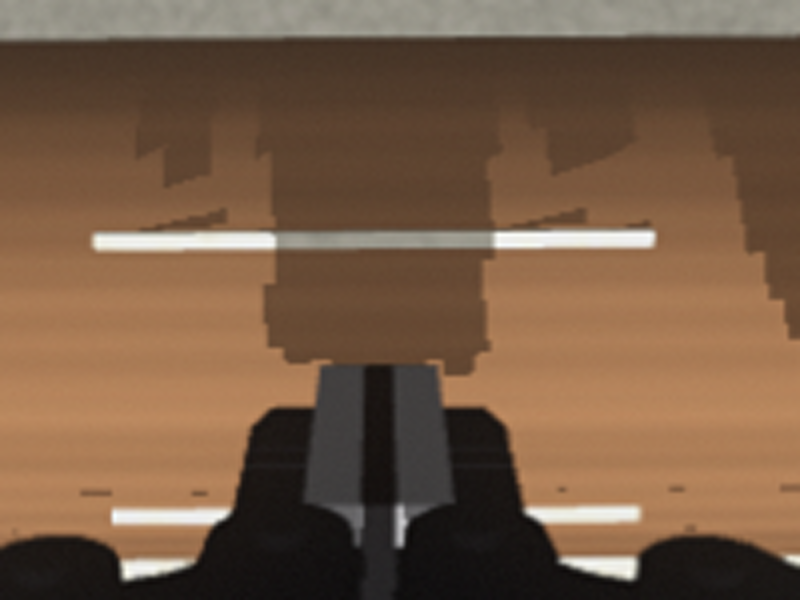

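Run:
```python
from fit import *
im=capture("wrist"); cv2.imwrite("pics/wraw.png",im); h=cv2.cvtColor(im,cv2.COLOR_BGR2HSV)[...,1]
for c in(85,100,120,380,400): 
    r=np.where(h[:,c]>85)[0]; print(c,[(g[0],g[-1]) for g in np.split(r,np.where(np.diff(r)>1)[0]+1) if len(g)>8])
c=get_calibration("wrist");print(c["pose"].round(3).tolist(),c["fovy"])
S=lambda p:un(p,4,[165,145]); D=lambda p:un(p,5,[195,145])
so=S([(314,102),(322,93),(337,89),(365,89),(380,94),(388,103),(394,262),(390,275),(375,284),(352,287),(330,283),(316,274),(313,262)])
sd=D([(275,144),(535,206),(547,220),(550,245),(541,285),(525,312),(505,328),(488,318),(240,240),(238,220),(245,180),(258,153)])
print(fit({"scene":so,"side":sd},[.5,0,0,.058]))
for z in(.04,.049,.058):print(proj("wrist",cyl(.525,.0139,-.157,z)).min(0),proj("wrist",cyl(.525,.0139,-.157,z)).max(0))
```

```text
85 [(np.int64(0), np.int64(22)), (np.int64(158), np.int64(274))]
100 [(np.int64(0), np.int64(21)), (np.int64(152), np.int64(278))]
120 [(np.int64(0), np.int64(19)), (np.int64(151), np.int64(278))]
380 [(np.int64(150), np.int64(277))]
400 [(np.int64(150), np.int64(277))]
[[-0.988, 0.149, 0.04, 0.514], [0.155, 0.955, 0.253, -0.05], [-0.0, 0.256, -0.967, 0.252], [0.0, 0.0, 0.0, 1.0]] 60.0078773276879
(array([ 0.52483655,  0.01372723, -0.1566155 ,  0.05725683]), np.float64(0.5966449123589047))
[ 72.90725569 146.22262629] [433.47831051 267.20889627]
[ 64.12133064 147.92302662] [442.16639059 273.97041789]
[ 54.46865804 149.77007954] [451.7124463 281.3345268]
```

The wrist and side views both suggest the real tip sits about 12 mm above the reported TCP, so contact should come near TCP 0.085. I'll keep feeling down, with a floor at 0.080.

Request:
arm_command --rows '[{"x": 0, "y": 0, "z": 0.005, "rx": 0, "ry": 0, "rz": 0}, {"x": 0, "y": 0, "z": 0, "rx": 0, "ry": 0, "rz": 0}, {"x": 0, "y": 0, "z": 0.003, "rx": 0, "ry": 0, "rz": 0}, {"x": 0, "y": 0, "z": 0, "rx": 0, "ry": 0, "rz": 0}, {"x": 0, "y": 0, "z": 0, "rx": 0, "ry": 0, "rz": 0}]'

```text
t: 20.8
tool_pos: [0.5249, 0.0141, 0.0851]
tool_rot: [-0.0, -0.65, 0.76, -0.0]
ft_force: [0.2, 0.3, -0.3]
width: 0.0
finger_force: 0.0
```

Request:
arm_command --rows '[{"x": 0, "y": 0, "z": 0.005, "rx": 0, "ry": 0, "rz": 0}, {"x": 0, "y": 0, "z": 0, "rx": 0, "ry": 0, "rz": 0}, {"x": 0, "y": 0, "z": 0, "rx": 0, "ry": 0, "rz": 0}, {"x": 0, "y": 0, "z": 0, "rx": 0, "ry": 0, "rz": 0}, {"x": 0, "y": 0, "z": 0, "rx": 0, "ry": 0, "rz": 0}]'

```text
t: 21.42
tool_pos: [0.5249, 0.0141, 0.0841]
tool_rot: [0.0, -0.65, 0.76, -0.0]
ft_force: [-0.8, -0.0, 0.7]
width: -0.0004
finger_force: 0.0
```

Request:
arm_command --rows '[{"x": 0, "y": 0, "z": 0.006, "rx": 0, "ry": 0, "rz": 0}, {"x": 0, "y": 0, "z": 0, "rx": 0, "ry": 0, "rz": 0}, {"x": 0, "y": 0, "z": 0, "rx": 0, "ry": 0, "rz": 0}, {"x": 0, "y": 0, "z": 0, "rx": 0, "ry": 0, "rz": 0}, {"x": 0, "y": 0, "z": 0, "rx": 0, "ry": 0, "rz": 0}]'

```text
t: 22.05
tool_pos: [0.5249, 0.0141, 0.0829]
tool_rot: [-0.0, -0.65, 0.76, -0.0]
ft_force: [-0.8, 0.6, -0.1]
width: 0.0
finger_force: 0.0
```

Run:
```python
from go import *
st(); w=capture("wrist"); s=capture("side"); old=cv2.imread("pics/side_raw.png"); cv2.imwrite("pics/wraw2.png",w)
# lowest extent of the dark finger in side view: difference from first picture near the tip
d=np.abs(s.astype(int)-old).max(2); 
print(proj("side",[[.525,.014,.098],[.525,.014,.083]]))
for c in range(268,279): 
    r=np.where((d[165:200,c]>40))[0]+165; print(c,r.min() if len(r) else None,r.max() if len(r) else None, s[174:190,c].max(1).tolist())
print([w[r,255].tolist() for r in range(222,242,2)])
```

```text
t 22.05 pos [0.5249 0.0141 0.0829] yaw_y 2.9871 zax [-0. -0. -1.] F [-0.8  0.6 -0.1] w 0.0
[[272.83457798 180.52317866]
 [272.88495826 184.39370902]]
268 165 175 [126, 123, 138, 160, 155, 156, 171, 179, 185, 194, 202, 201, 195, 192, 190, 189]
269 165 176 [94, 94, 114, 136, 139, 142, 160, 176, 183, 187, 194, 199, 193, 190, 194, 189]
270 165 178 [100, 99, 106, 119, 117, 121, 142, 163, 178, 188, 192, 199, 199, 195, 192, 191]
271 165 180 [105, 104, 107, 111, 109, 101, 111, 135, 169, 185, 195, 199, 198, 196, 191, 191]
272 165 181 [115, 114, 113, 115, 114, 102, 92, 121, 164, 183, 192, 194, 196, 196, 193, 192]
273 165 181 [87, 88, 90, 87, 90, 92, 90, 118, 166, 182, 184, 191, 198, 196, 195, 192]
274 165 180 [46, 48, 51, 52, 80, 98, 95, 121, 165, 181, 186, 194, 202, 200, 196, 192]
275 165 180 [40, 38, 50, 79, 120, 134, 110, 121, 160, 177, 186, 193, 199, 196, 195, 191]
276 165 177 [89, 95, 108, 136, 164, 161, 125, 123, 159, 175, 183, 186, 189, 193, 195, 193]
277 165 175 [167, 169, 176, 176, 181, 171, 138, 131, 160, 175, 179, 184, 188, 199, 199, 194]
278 165 170 [220, 217, 214, 197, 188, 178, 153, 145, 161, 173, 180, 184, 194, 203, 199, 195]
[[51, 74, 103], [52, 75, 104], [51, 74, 103], [52, 76, 106], [51, 73, 104], [18, 20, 24], [16, 19, 25], [18, 21, 26], [17, 21, 26], [17, 19, 25]]
```

Request:
arm_command --rows '[{"x": 0, "y": 0, "z": 0.005, "rx": 0, "ry": 0, "rz": 0}, {"x": 0, "y": 0, "z": 0, "rx": 0, "ry": 0, "rz": 0}, {"x": 0, "y": 0, "z": 0, "rx": 0, "ry": 0, "rz": 0}, {"x": 0, "y": 0, "z": 0, "rx": 0, "ry": 0, "rz": 0}, {"x": 0, "y": 0, "z": 0, "rx": 0, "ry": 0, "rz": 0}]'

```text
t: 22.78
tool_pos: [0.5249, 0.0141, 0.0819]
tool_rot: [-0.0, -0.65, 0.76, -0.0]
ft_force: [0.2, 0.1, 0.4]
width: 0.0007
finger_force: 0.0
```

Request:
arm_command --rows '[{"x": 0, "y": 0, "z": 0.005, "rx": 0, "ry": 0, "rz": 0}, {"x": 0, "y": 0, "z": 0, "rx": 0, "ry": 0, "rz": 0}, {"x": 0, "y": 0, "z": 0, "rx": 0, "ry": 0, "rz": 0}, {"x": 0, "y": 0, "z": 0, "rx": 0, "ry": 0, "rz": 0}, {"x": 0, "y": 0, "z": 0, "rx": 0, "ry": 0, "rz": 0}]'

```text
t: 23.4
tool_pos: [0.5249, 0.0141, 0.0809]
tool_rot: [0.0, -0.65, 0.76, -0.0]
ft_force: [-0.5, -0.4, -0.6]
width: 0.0001
finger_force: 0.0
```

Request:
arm_command --rows '[{"x": 0, "y": 0, "z": 0.005, "rx": 0, "ry": 0, "rz": 0}, {"x": 0.02, "y": 0, "z": 0, "rx": 0, "ry": 0, "rz": 0}, {"x": 0.02, "y": 0, "z": 0, "rx": 0, "ry": 0, "rz": 0}, {"x": 0.02, "y": 0, "z": 0, "rx": 0, "ry": 0, "rz": 0}, {"x": 0, "y": 0, "z": 0, "rx": 0, "ry": 0, "rz": 0}]'

```text
t: 24.02
tool_pos: [0.523, 0.0019, 0.0799]
tool_rot: [0.0, -0.65, 0.76, -0.0]
ft_force: [-0.6, -0.3, 0.4]
width: 0.0002
finger_force: 0.0
```

```bash
python3 edge.py|tail -1; python3 -c "
from go import *
st();w=capture('wrist');s=capture('scene')
h=cv2.cvtColor(w,cv2.COLOR_BGR2HSV)[...,1]
for c in(120,380):
    r=np.where(h[:,c]>85)[0];print([(int(g[0]),int(g[-1])) for g in np.split(r,np.where(np.diff(r)>1)[0]+1) if len(g)>8])
x,M=st()"
```

```text
[(168, np.int64(256), np.int64(256)), (174, np.int64(254), np.int64(260)), (180, np.int64(244), np.int64(261)), (186, np.int64(244), np.int64(261)), (192, np.int64(244), np.int64(261)), (198, np.int64(244), np.int64(261)), (204, np.int64(244), np.int64(261))]
t 24.07 pos [0.5231 0.0021 0.0799] yaw_y 2.9867 zax [ 0.  0. -1.] F [ 0.1 -0.2  0.3] w 0.0001
[(0, 36), (173, 295)]
[(0, 21), (171, 291)]
t 24.18 pos [0.5231 0.0023 0.0799] yaw_y 2.9871 zax [ 0.  0. -1.] F [-0.1 -0.1  0.1] w 0.0002
```

Run:
```python
from go import *
x,M=st(); o,r=ray("wrist",[[255,231],[255,265],[255,242]])
for k in(0,.005,.011):
    for rr in r:
        n=M[:,0]; s=(k-(o-x)@n)/(rr@n); p=M.T@(o+s*rr-x); print("tool x",k,"-> tool yz",p[1:].round(4))
# side: tip bottom row 180.5, col 272.5 when TCP was (.5249,.0141,.0829)
X=np.array([.5249,.0141,.0829]); o,r=ray("side",[[272.5,180],[272.5,181]])
for k in(0,-.005,-.011):
    for rr in r:
        n=M[:,0]; s=(k-(o-X)@n)/(rr@n); print("side tool x",k,(M.T@(o+s*rr-X)).round(4))
print(manip.read_state()["joint_positions"], [a for a in dir(manip) if a[0]!='_'])
```

```text
t 24.18 pos [0.5231 0.0023 0.0799] yaw_y 2.9871 zax [ 0.  0. -1.] F [-0.1 -0.1  0.1] w 0.0002
tool x 0 -> tool yz [0.0009 0.0026]
tool x 0 -> tool yz [ 0.0008 -0.0369]
tool x 0 -> tool yz [ 0.0009 -0.0123]
tool x 0.005 -> tool yz [ 0.0009 -0.0102]
tool x 0.005 -> tool yz [ 0.0008 -0.0467]
tool x 0.005 -> tool yz [ 0.0009 -0.024 ]
tool x 0.011 -> tool yz [ 0.0009 -0.0256]
tool x 0.011 -> tool yz [ 0.0008 -0.0585]
tool x 0.011 -> tool yz [ 0.0008 -0.038 ]
side tool x 0 [-0.     -0.0013 -0.0168]
side tool x 0 [-0.     -0.0014 -0.013 ]
side tool x -0.005 [-0.005   0.0015 -0.0202]
side tool x -0.005 [-0.005   0.0014 -0.0164]
side tool x -0.011 [-0.011   0.0048 -0.0243]
side tool x -0.011 [-0.011   0.0048 -0.0205]
[ 3.03955329e-01  2.79118682e-01 -1.96536920e-01  1.77780336e-05
 -1.09503232e+00 -4.58490167e-01] ['IKError', 'finish_job', 'hold_point_z', 'read_state']
```

Both views put the real fingertips about 22 mm behind the reported TCP. That would leave little margin to the grasp-point limit with the fingers pointing straight down. I'll lean the fingers 30° forward so the tip's lower edge touches while the grasp point stays higher.

Request:
arm_command --rows '[{"x": 0, "y": 0, "z": -0.09, "rx": 0, "ry": 0, "rz": 0}, {"x": -0.02, "y": 0, "z": 0, "rx": 0, "ry": 0.0278, "rz": 0}, {"x": 0, "y": 0, "z": 0, "rx": 0, "ry": 0.0278, "rz": 0}, {"x": 0, "y": 0, "z": 0, "rx": 0, "ry": 0.0278, "rz": 0}, {"x": 0, "y": 0, "z": 0, "rx": 0, "ry": 0, "rz": 0}]'

```text
t: 24.8
tool_pos: [0.5232, 0.0079, 0.0958]
tool_rot: [-0.199, -0.63, 0.732, -0.169]
ft_force: [-0.2, -0.3, 0.4]
width: 0.0002
finger_force: 0.0
```

```bash
cat > sd.py <<'E'
from go import *
n=np.array([-.155,-.988,0]);a=np.array([.988,-.155,0])
def rep(tube=(.525,.0139)):
    x,M=st(); c=x+M@[-.011,0,-.022]; d=c-[*tube,0]
    print("corner fwd %.4f axis %.4f z %.4f gp z %.4f"%(d@n,d@a,c[2],(x-M[:,2]*.0187)[2]),"fwd in tool",(M.T@n).round(3),"down in tool",(-M.T[:,2]).round(3))
if __name__=="__main__": rep()
E
python3 sd.py
python3 - <<'E'
from h import *
s=capture("side");cv2.imwrite("pics/s6.png",cv2.resize(s[140:215,225:325],(800,600),interpolation=cv2.INTER_CUBIC))
E
```

```text
t 24.8 pos [0.5232 0.0079 0.0958] yaw_y 2.9913 zax [-0.079 -0.498 -0.863] F [-0.2 -0.3  0.4] w 0.0002
corner fwd -0.0144 axis -0.0010 z 0.1092 gp z 0.1119 fwd in tool [0.864 0.005 0.504] down in tool [-0.504 -0.004  0.863]
```

View pics/s6.png

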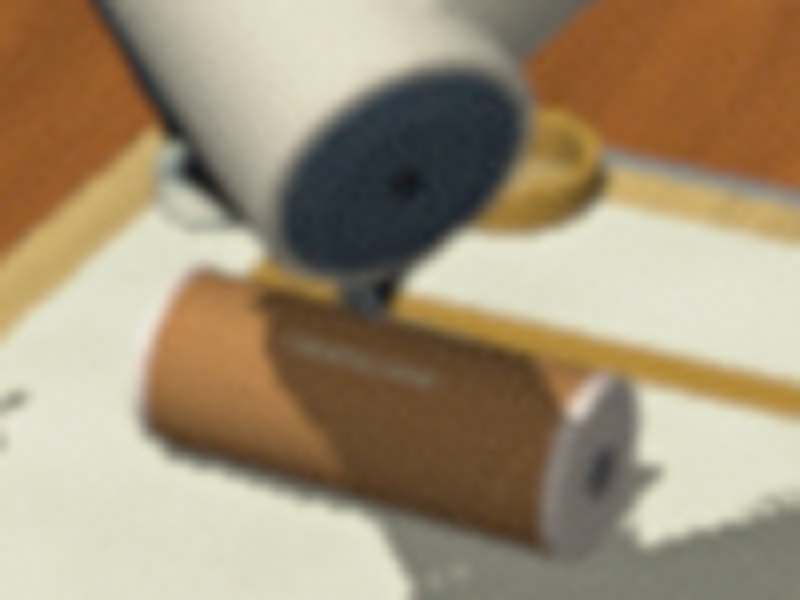

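The tip at crop (375, 315) is above the tube, leaning. That was my last picture, so I'll use force and image code from here. Now descending in steps.

Request:
arm_command --rows '[{"x": -0.0115, "y": 0, "z": 0.0195, "rx": 0, "ry": 0, "rz": 0}, {"x": -0.0115, "y": 0, "z": 0.0195, "rx": 0, "ry": 0, "rz": 0}, {"x": 0, "y": 0, "z": 0, "rx": 0, "ry": 0, "rz": 0}, {"x": 0, "y": 0, "z": 0, "rx": 0, "ry": 0, "rz": 0}, {"x": 0, "y": 0, "z": 0, "rx": 0, "ry": 0, "rz": 0}]'

```text
t: 25.48
tool_pos: [0.5238, 0.0062, 0.089]
tool_rot: [-0.196, -0.628, 0.734, -0.168]
ft_force: [0.3, 0.0, 0.3]
width: -0.0003
finger_force: 0.0
```

Request:
arm_command --rows '[{"x": -0.003, "y": 0, "z": 0.0052, "rx": 0, "ry": 0, "rz": 0}, {"x": 0, "y": 0, "z": 0, "rx": 0, "ry": 0, "rz": 0}, {"x": 0, "y": 0, "z": 0, "rx": 0, "ry": 0, "rz": 0}, {"x": 0, "y": 0, "z": 0, "rx": 0, "ry": 0, "rz": 0}, {"x": 0, "y": 0, "z": 0, "rx": 0, "ry": 0, "rz": 0}]'

```text
t: 26.1
tool_pos: [0.5237, 0.0063, 0.0876]
tool_rot: [-0.197, -0.628, 0.734, -0.168]
ft_force: [0.1, 0.4, -1.1]
width: 0.0002
finger_force: 0.0
```

```bash
python3 sd.py; python3 edge.py|tail -1
```

```text
t 26.1 pos [0.5237 0.0063 0.0876] yaw_y 2.9871 zax [-0.077 -0.494 -0.866] F [ 0.1  0.4 -1.1] w 0.0002
corner fwd -0.0129 axis -0.0001 z 0.1012 gp z 0.1038 fwd in tool [0.866 0.001 0.5  ] down in tool [-0.5   -0.     0.866]
[(168, np.int64(249), np.int64(255)), (174, np.int64(244), np.int64(256)), (180, np.int64(244), np.int64(251)), (186, np.int64(244), np.int64(261)), (192, np.int64(244), np.int64(261)), (198, np.int64(244), np.int64(261)), (204, np.int64(244), np.int64(261))]
```

Request:
arm_command --rows '[{"x": -0.003, "y": 0, "z": 0.0052, "rx": 0, "ry": 0, "rz": 0}, {"x": 0, "y": 0, "z": 0, "rx": 0, "ry": 0, "rz": 0}, {"x": -0.003, "y": 0, "z": 0.0052, "rx": 0, "ry": 0, "rz": 0}, {"x": 0, "y": 0, "z": 0, "rx": 0, "ry": 0, "rz": 0}, {"x": 0, "y": 0, "z": 0, "rx": 0, "ry": 0, "rz": 0}]'

```text
t: 26.78
tool_pos: [0.5237, 0.0063, 0.0852]
tool_rot: [-0.197, -0.628, 0.734, -0.168]
ft_force: [1.0, 0.1, -0.1]
width: -0.0001
finger_force: 0.0
```

Request:
arm_command --rows '[{"x": -0.003, "y": 0, "z": 0.0052, "rx": 0, "ry": 0, "rz": 0}, {"x": 0, "y": 0, "z": 0, "rx": 0, "ry": 0, "rz": 0}, {"x": 0, "y": 0, "z": 0, "rx": 0, "ry": 0, "rz": 0}, {"x": 0, "y": 0, "z": 0, "rx": 0, "ry": 0, "rz": 0}, {"x": 0, "y": 0, "z": 0, "rx": 0, "ry": 0, "rz": 0}]'

```text
t: 27.4
tool_pos: [0.5237, 0.0063, 0.084]
tool_rot: [-0.197, -0.628, 0.734, -0.168]
ft_force: [-0.0, -0.9, -0.6]
width: -0.0004
finger_force: 0.0
```

```bash
python3 sd.py; python3 edge.py|tail -1
```

```text
t 27.4 pos [0.5237 0.0063 0.084 ] yaw_y 2.9871 zax [-0.077 -0.494 -0.866] F [-0.  -0.9 -0.6] w -0.0004
corner fwd -0.0128 axis -0.0001 z 0.0976 gp z 0.1002 fwd in tool [0.866 0.001 0.5  ] down in tool [-0.5    0.     0.866]
[(168, np.int64(249), np.int64(255)), (174, np.int64(244), np.int64(256)), (180, np.int64(244), np.int64(252)), (186, np.int64(244), np.int64(261)), (192, np.int64(244), np.int64(261)), (198, np.int64(244), np.int64(261)), (204, np.int64(244), np.int64(261))]
```

Request:
arm_command --rows '[{"x": 0.0173, "y": 0, "z": 0.01, "rx": 0, "ry": 0, "rz": 0}, {"x": 0.0173, "y": 0, "z": 0.01, "rx": 0, "ry": 0, "rz": 0}, {"x": 0.0173, "y": 0, "z": 0.01, "rx": 0, "ry": 0, "rz": 0}, {"x": 0, "y": 0, "z": 0, "rx": 0, "ry": 0, "rz": 0}, {"x": 0, "y": 0, "z": 0, "rx": 0, "ry": 0, "rz": 0}]'

```text
t: 28.08
tool_pos: [0.5219, -0.0056, 0.0841]
tool_rot: [-0.197, -0.628, 0.734, -0.168]
ft_force: [0.1, 0.8, 0.2]
width: 0.0001
finger_force: 0.0
```

Request:
arm_command --rows '[{"x": -0.003, "y": 0, "z": 0.0052, "rx": 0, "ry": 0, "rz": 0}, {"x": 0, "y": 0, "z": 0, "rx": 0, "ry": 0, "rz": 0}, {"x": 0, "y": 0, "z": 0, "rx": 0, "ry": 0, "rz": 0}, {"x": 0, "y": 0, "z": 0, "rx": 0, "ry": 0, "rz": 0}, {"x": 0, "y": 0, "z": 0, "rx": 0, "ry": 0, "rz": 0}]'

```text
t: 28.7
tool_pos: [0.5218, -0.0055, 0.0828]
tool_rot: [-0.197, -0.628, 0.734, -0.168]
ft_force: [0.4, 0.2, -0.3]
width: 0.0006
finger_force: 0.0
```

```bash
python3 sd.py; python3 edge.py|tail -1
```

```text
t 28.7 pos [ 0.5218 -0.0055  0.0828] yaw_y 2.9871 zax [-0.077 -0.494 -0.866] F [ 0.4  0.2 -0.3] w 0.0006
corner fwd -0.0008 axis -0.0001 z 0.0964 gp z 0.0990 fwd in tool [0.866 0.001 0.5  ] down in tool [-0.5    0.     0.866]
[(168, np.int64(249), np.int64(254)), (174, np.int64(244), np.int64(253)), (180, np.int64(244), np.int64(249)), (186, np.int64(244), np.int64(261)), (192, np.int64(244), np.int64(261)), (198, np.int64(244), np.int64(261)), (204, np.int64(244), np.int64(261))]
```

Request:
arm_command --rows '[{"x": 0.022, "y": 0, "z": -0.038, "rx": 0, "ry": 0, "rz": 0}, {"x": 0, "y": 0, "z": 0, "rx": 0, "ry": 0.021, "rz": 0}, {"x": 0, "y": 0, "z": 0, "rx": 0, "ry": 0.021, "rz": 0}, {"x": 0, "y": 0, "z": 0, "rx": 0, "ry": 0, "rz": 0}, {"x": 0, "y": 0, "z": 0, "rx": 0, "ry": 0, "rz": 0}]'

```text
t: 29.38
tool_pos: [0.5221, -0.0054, 0.0919]
tool_rot: [-0.291, -0.601, 0.702, -0.249]
ft_force: [-0.7, 0.4, 1.1]
width: -0.0001
finger_force: 0.0
```

```bash
python3 sd.py; python3 edge.py|tail -1
```

```text
t 29.38 pos [ 0.5221 -0.0054  0.0919] yaw_y 2.9872 zax [-0.109 -0.699 -0.706] F [-0.7  0.4  1.1] w -0.0001
corner fwd -0.0039 axis 0.0001 z 0.0997 gp z 0.1052 fwd in tool [0.707 0.001 0.708] down in tool [-0.708  0.     0.706]
[(168, np.int64(249), np.int64(255)), (174, np.int64(244), np.int64(258)), (180, np.int64(244), np.int64(250)), (186, np.int64(244), np.int64(261)), (192, np.int64(244), np.int64(261)), (198, np.int64(244), np.int64(261)), (204, np.int64(244), np.int64(262))]
```

Request:
arm_command --rows '[{"x": -0.0071, "y": 0, "z": 0.0071, "rx": 0, "ry": 0, "rz": 0}, {"x": 0, "y": 0, "z": 0, "rx": 0, "ry": 0, "rz": 0}, {"x": 0, "y": 0, "z": 0, "rx": 0, "ry": 0, "rz": 0}, {"x": 0, "y": 0, "z": 0, "rx": 0, "ry": 0, "rz": 0}, {"x": 0, "y": 0, "z": 0, "rx": 0, "ry": 0, "rz": 0}]'

```text
t: 30.05
tool_pos: [0.5218, -0.0056, 0.0896]
tool_rot: [-0.292, -0.601, 0.701, -0.25]
ft_force: [-0.2, -0.4, -0.3]
width: 0.0004
finger_force: 0.0
```

Request:
arm_command --rows '[{"x": -0.0036, "y": 0, "z": 0.0036, "rx": 0, "ry": 0, "rz": 0}, {"x": 0, "y": 0, "z": 0, "rx": 0, "ry": 0, "rz": 0}, {"x": 0, "y": 0, "z": 0, "rx": 0, "ry": 0, "rz": 0}, {"x": 0, "y": 0, "z": 0, "rx": 0, "ry": 0, "rz": 0}, {"x": 0, "y": 0, "z": 0, "rx": 0, "ry": 0, "rz": 0}]'

```text
t: 30.68
tool_pos: [0.5219, -0.0056, 0.0886]
tool_rot: [-0.292, -0.601, 0.701, -0.25]
ft_force: [0.1, -0.7, -0.3]
width: 0.0
finger_force: 0.0
```

Request:
arm_command --rows '[{"x": -0.0036, "y": 0, "z": 0.0036, "rx": 0, "ry": 0, "rz": 0}, {"x": 0, "y": 0, "z": 0, "rx": 0, "ry": 0, "rz": 0}, {"x": 0, "y": 0, "z": 0, "rx": 0, "ry": 0, "rz": 0}, {"x": 0, "y": 0, "z": 0, "rx": 0, "ry": 0, "rz": 0}, {"x": 0, "y": 0, "z": 0, "rx": 0, "ry": 0, "rz": 0}]'

```text
t: 31.3
tool_pos: [0.5219, -0.0056, 0.0876]
tool_rot: [-0.292, -0.601, 0.701, -0.25]
ft_force: [0.8, -0.0, -1.1]
width: 0.0
finger_force: 0.0
```

Request:
arm_command --rows '[{"x": -0.0071, "y": 0, "z": 0.0071, "rx": 0, "ry": 0, "rz": 0}, {"x": 0, "y": 0, "z": 0, "rx": 0, "ry": 0, "rz": 0}, {"x": 0, "y": 0, "z": 0, "rx": 0, "ry": 0, "rz": 0}, {"x": 0, "y": 0, "z": 0, "rx": 0, "ry": 0, "rz": 0}, {"x": 0, "y": 0, "z": 0, "rx": 0, "ry": 0, "rz": 0}]'

```text
t: 31.92
tool_pos: [0.5219, -0.006, 0.0871]
tool_rot: [-0.292, -0.6, 0.701, -0.251]
ft_force: [-2.1, 0.5, 7.2]
width: 0.0002
finger_force: 3.7
```

```bash
python3 sd.py; python3 edge.py|tail -1
python3 - <<'E'
from go import *
w=capture("wrist"); a=cv2.imread("pics/wraw.png")
# finger front tip row (dark->bright boundary) in the wrist view, columns 245 & 265
for im in(a,w):
    for c in(243,248,263,267): 
        g=im[:,c].astype(int); d=np.abs(np.diff(g,axis=0)).max(1); r=np.where(d[200:280]>14)[0]+200; print(c,r.tolist())
s=capture("side"); x,M=st()
p=proj("side",[x+M@[-.011,0,-t] for t in(0,.02,.025,.03)]);print(p.round(1).tolist())
u,v=p[2].astype(int); print(s[v-8:v+9,u-5:u+6].max(2))
E
```

```text
t 31.93 pos [ 0.5219 -0.006   0.0871] yaw_y 2.9873 zax [-0.109 -0.702 -0.704] F [-2.1  0.5  7.2] w 0.0002
corner fwd -0.0032 axis 0.0000 z 0.0948 gp z 0.1003 fwd in tool [0.704 0.001 0.711] down in tool [-0.71   0.001  0.704]
[(168, np.int64(249), np.int64(255)), (174, np.int64(244), np.int64(258)), (180, np.int64(244), np.int64(251)), (186, np.int64(244), np.int64(261)), (192, np.int64(244), np.int64(261)), (198, np.int64(244), np.int64(262)), (204, np.int64(244), np.int64(262))]
243 [201, 202, 230, 265, 267, 268]
248 [201, 202, 230, 265, 266, 271, 276]
263 [201, 230, 265, 266, 268, 269]
267 [201, 229, 230, 231, 266, 267]
243 [210, 214, 215, 224, 225, 226, 229, 231, 265, 267, 268]
248 [209, 210, 214, 225, 226, 229, 231, 265, 266, 271, 276]
263 [210, 214, 215, 224, 225, 226, 229, 231, 268, 269]
267 [209, 210, 214, 215, 225, 226, 229, 230, 231, 266, 267]
t 32.08 pos [ 0.5219 -0.006   0.0871] yaw_y 2.9873 zax [-0.109 -0.702 -0.704] F [-1.9  0.4  6.5] w -0.0002
[[274.7, 183.6], [272.6, 181.9], [272.1, 181.5], [271.5, 181.1]]
[[222 221 220 219 219 216 213 214 213 210 204]
 [224 222 221 219 218 215 212 212 212 206 193]
 [225 223 221 220 218 217 212 211 208 199 179]
 [225 225 222 223 220 219 216 211 208 195 178]
 [227 226 226 223 222 221 219 215 210 206 197]
 [228 227 227 224 223 221 220 220 216 212 207]
 [230 228 227 225 225 225 221 219 219 215 211]
 [230 230 226 227 226 225 223 222 220 218 216]
 [230 229 230 228 226 225 224 222 223 219 217]
 [231 229 229 229 228 227 225 224 224 220 219]
 [231 232 231 230 229 227 227 224 222 220 211]
 [231 232 229 230 230 229 225 223 220 210 201]
 [231 231 231 230 230 227 223 220 212 194 165]
 [230 230 231 230 228 225 216 206 183 150 114]
 [230 231 230 228 226 220 200 165 133  97  76]
 [228 227 226 225 220 197 157 115  84  69  57]
 [225 224 218 211 192 153 108  78  59  55  55]]
```

Contact: 7 N at TCP z 0.087, with the grasp point well above the limit. First rolling stroke.

Request:
arm_command --rows '[{"x": 0.028, "y": 0, "z": 0.028, "rx": 0, "ry": 0, "rz": 0}, {"x": 0.028, "y": 0, "z": 0.028, "rx": 0, "ry": 0, "rz": 0}, {"x": 0.028, "y": 0, "z": 0.028, "rx": 0, "ry": 0, "rz": 0}, {"x": 0.025, "y": 0, "z": 0.031, "rx": 0, "ry": 0, "rz": 0}, {"x": 0.024, "y": 0, "z": 0.031, "rx": 0, "ry": 0, "rz": 0}]'

```text
t: 32.7
tool_pos: [0.516, -0.0452, 0.085]
tool_rot: [-0.292, -0.6, 0.701, -0.251]
ft_force: [-0.1, -1.2, 4.6]
width: -0.0002
finger_force: 2.3
```

```bash
python3 sd.py; python3 edge.py|tail -1
```

```text
t 32.7 pos [ 0.516  -0.0452  0.085 ] yaw_y 2.9874 zax [-0.108 -0.702 -0.704] F [-0.1 -1.2  4.6] w -0.0002
corner fwd 0.0364 axis 0.0002 z 0.0926 gp z 0.0981 fwd in tool [0.704 0.001 0.71 ] down in tool [-0.71   0.001  0.704]
[(185, np.int64(249), np.int64(249)), (191, np.int64(240), np.int64(256)), (197, np.int64(239), np.int64(256)), (203, np.int64(239), np.int64(257))]
```

It rolls as planned, about 20 mm so far, with 4.6 N of press. Lift, step back, and stroke again.

Request:
arm_command --rows '[{"x": 0.0283, "y": 0, "z": -0.0283, "rx": 0, "ry": 0, "rz": 0}, {"x": -0.0502, "y": 0, "z": -0.0502, "rx": 0, "ry": 0, "rz": 0}, {"x": -0.0502, "y": 0, "z": -0.0502, "rx": 0, "ry": 0, "rz": 0}, {"x": 0, "y": 0, "z": 0, "rx": 0, "ry": 0, "rz": 0}, {"x": -0.0283, "y": 0, "z": 0.0283, "rx": 0, "ry": 0, "rz": 0}]'

```text
t: 33.38
tool_pos: [0.5206, -0.0163, 0.0844]
tool_rot: [-0.292, -0.601, 0.701, -0.251]
ft_force: [-4.0, 6.1, 30.9]
width: -0.0002
finger_force: 16.9
```

Request:
arm_command --rows '[{"x": 0.0484, "y": 0, "z": 0.0365, "rx": 0, "ry": 0, "rz": 0}, {"x": 0.0488, "y": 0, "z": 0.0431, "rx": 0, "ry": 0, "rz": 0}, {"x": 0.0451, "y": 0, "z": 0.0468, "rx": 0, "ry": 0, "rz": 0}, {"x": 0.0383, "y": 0, "z": 0.0465, "rx": 0, "ry": 0, "rz": 0}, {"x": 0.0209, "y": 0, "z": 0.0286, "rx": 0, "ry": 0, "rz": 0}]'

```text
t: 34.0
tool_pos: [0.5118, -0.0741, 0.0852]
tool_rot: [-0.292, -0.6, 0.701, -0.251]
ft_force: [0.6, -1.4, 7.2]
width: -0.0
finger_force: 3.6
```

```bash
python3 sd.py; python3 edge.py|tail -1
```

```text
t 34.0 pos [ 0.5118 -0.0741  0.0852] yaw_y 2.9874 zax [-0.108 -0.702 -0.704] F [ 0.6 -1.4  7.2] w -0.0
corner fwd 0.0656 axis 0.0005 z 0.0928 gp z 0.0983 fwd in tool [0.704 0.001 0.711] down in tool [-0.711  0.001  0.704]
[(168, np.int64(238), np.int64(242)), (174, np.int64(232), np.int64(240)), (180, np.int64(232), np.int64(234)), (186, np.int64(232), np.int64(243)), (192, np.int64(231), np.int64(249)), (198, np.int64(231), np.int64(249)), (204, np.int64(231), np.int64(249))]
```

Request:
arm_command --rows '[{"x": 0.0283, "y": 0, "z": -0.0283, "rx": 0, "ry": 0, "rz": 0}, {"x": -0.0502, "y": 0, "z": -0.0502, "rx": 0, "ry": 0, "rz": 0}, {"x": -0.0502, "y": 0, "z": -0.0502, "rx": 0, "ry": 0, "rz": 0}, {"x": -0.016, "y": 0, "z": 0.016, "rx": 0, "ry": 0, "rz": 0}, {"x": -0.0095, "y": 0, "z": 0.0095, "rx": 0, "ry": 0, "rz": 0}]'

```text
t: 34.67
tool_pos: [0.5157, -0.0446, 0.0845]
tool_rot: [-0.292, -0.601, 0.701, -0.25]
ft_force: [-2.1, 1.9, 9.7]
width: -0.0
finger_force: 4.6
```

Request:
arm_command --rows '[{"x": 0.0484, "y": 0, "z": 0.0375, "rx": 0, "ry": 0, "rz": 0}, {"x": 0.0488, "y": 0, "z": 0.0441, "rx": 0, "ry": 0, "rz": 0}, {"x": 0.0445, "y": 0, "z": 0.0472, "rx": 0, "ry": 0, "rz": 0}, {"x": 0.0378, "y": 0, "z": 0.047, "rx": 0, "ry": 0, "rz": 0}, {"x": 0.0204, "y": 0, "z": 0.0291, "rx": 0, "ry": 0, "rz": 0}]'

```text
t: 35.3
tool_pos: [0.5068, -0.1031, 0.0854]
tool_rot: [-0.292, -0.6, 0.701, -0.251]
ft_force: [-0.4, -1.9, 8.6]
width: 0.0003
finger_force: 4.5
```

```bash
python3 sd.py; python3 edge.py|tail -1
```

```text
t 35.3 pos [ 0.5068 -0.1031  0.0854] yaw_y 2.9865 zax [-0.109 -0.702 -0.704] F [-0.4 -1.9  8.6] w 0.0003
corner fwd 0.0951 axis 0.0001 z 0.0931 gp z 0.0986 fwd in tool [0.704 0.001 0.711] down in tool [-0.71   0.001  0.704]
[(168, np.int64(231), np.int64(234)), (174, np.int64(225), np.int64(233)), (180, np.int64(224), np.int64(227)), (186, np.int64(224), np.int64(235)), (192, np.int64(224), np.int64(241)), (198, np.int64(223), np.int64(241)), (204, np.int64(223), np.int64(242))]
```

Request:
arm_command --rows '[{"x": 0.0283, "y": 0, "z": -0.0283, "rx": 0, "ry": 0, "rz": 0}, {"x": -0.0502, "y": 0, "z": -0.0502, "rx": 0, "ry": 0, "rz": 0}, {"x": -0.0502, "y": 0, "z": -0.0502, "rx": 0, "ry": 0, "rz": 0}, {"x": -0.016, "y": 0, "z": 0.016, "rx": 0, "ry": 0, "rz": 0}, {"x": -0.0095, "y": 0, "z": 0.0095, "rx": 0, "ry": 0, "rz": 0}]'

```text
t: 35.98
tool_pos: [0.5111, -0.073, 0.0842]
tool_rot: [-0.292, -0.601, 0.701, -0.25]
ft_force: [-0.8, -0.0, 5.0]
width: -0.0003
finger_force: 2.7
```

Request:
arm_command --rows '[{"x": 0.0484, "y": 0, "z": 0.0375, "rx": 0, "ry": 0, "rz": 0}, {"x": 0.0488, "y": 0, "z": 0.0441, "rx": 0, "ry": 0, "rz": 0}, {"x": 0.0445, "y": 0, "z": 0.0472, "rx": 0, "ry": 0, "rz": 0}, {"x": 0.0378, "y": 0, "z": 0.047, "rx": 0, "ry": 0, "rz": 0}, {"x": 0.0204, "y": 0, "z": 0.0291, "rx": 0, "ry": 0, "rz": 0}]'

```text
t: 36.6
tool_pos: [0.5024, -0.1317, 0.0858]
tool_rot: [-0.292, -0.6, 0.701, -0.251]
ft_force: [0.4, 0.3, 9.4]
width: -0.0001
finger_force: 4.8
```

Request:
arm_command --rows '[{"x": 0.0283, "y": 0, "z": -0.0283, "rx": 0, "ry": 0, "rz": 0}, {"x": -0.06, "y": 0, "z": -0.08, "rx": 0, "ry": 0, "rz": 0}, {"x": -0.03, "y": 0, "z": -0.14, "rx": 0, "ry": 0, "rz": 0}, {"x": 0, "y": 0, "z": 0, "rx": 0, "ry": 0, "rz": 0}, {"x": 0, "y": 0, "z": 0, "rx": 0, "ry": 0, "rz": 0}]'

```text
t: 37.22
tool_pos: [0.5091, -0.086, 0.11]
tool_rot: [-0.292, -0.601, 0.701, -0.249]
ft_force: [0.4, 0.3, -0.7]
width: -0.0003
finger_force: 0.0
```

```bash
python3 sd.py; python3 edge.py|tail -1
python3 - <<'E'
from fit import *
s=capture("scene");w=capture("wrist");d=capture("side")
for n,i in(("s7",s),("w7",w),("d7",d)): cv2.imwrite(f"pics/{n}.png",i)
print(proj("wrist",[[.505,-.095,.058],[.5086,-.1248,.018]]).round(),proj("side",[[.505,-.095,.058]]).round(),proj("scene",[[.505,-.095,.058]]).round())
h=cv2.cvtColor(w,cv2.COLOR_BGR2HSV)
for c in range(60,460,25):
    r=np.where((h[:,c,1]>85)&(h[:,c,2]>50))[0]; print(c,[(int(g[0]),int(g[-1])) for g in np.split(r,np.where(np.diff(r)>1)[0]+1) if len(g)>8])
E
```

```text
t 37.23 pos [ 0.5091 -0.086   0.11  ] yaw_y 2.9876 zax [-0.109 -0.7   -0.706] F [ 0.4  0.3 -0.7] w -0.0003
corner fwd 0.0778 axis -0.0003 z 0.1177 gp z 0.1232 fwd in tool [0.706 0.002 0.709] down in tool [-0.709 -0.001  0.706]
[(168, np.int64(225), np.int64(225)), (174, np.int64(217), np.int64(234)), (180, np.int64(217), np.int64(228)), (186, np.int64(216), np.int64(234)), (192, np.int64(216), np.int64(234)), (198, np.int64(216), np.int64(234)), (204, np.int64(216), np.int64(234))]
[[257. 251.]
 [247. 235.]] [[289. 176.]] [[226. 191.]]
60 [(0, 90), (99, 121)]
85 [(0, 89), (98, 120)]
110 [(0, 87), (97, 120), (194, 299)]
135 [(0, 87), (96, 133), (193, 287)]
160 [(0, 117), (138, 158), (193, 275)]
185 [(0, 117), (138, 159), (193, 275)]
210 [(0, 116), (122, 148), (192, 276)]
235 [(0, 83), (93, 115), (193, 241)]
260 [(0, 83), (93, 115), (192, 230)]
285 [(0, 82), (92, 114), (192, 244)]
310 [(0, 82), (91, 114), (192, 282)]
335 [(0, 82), (91, 113), (192, 273)]
360 [(0, 81), (91, 113), (192, 281)]
385 [(0, 81), (91, 112), (192, 293)]
410 [(0, 81), (90, 112), (220, 292)]
435 [(0, 81), (90, 112)]
```

```bash
cat > loc.py <<'E'
from fit import *
rows=np.arange(180,204)
def obs(im,lo=190,hi=268):
    h=cv2.cvtColor(im,cv2.COLOR_BGR2HSV); m=((h[...,0]<18)&(h[...,1]>85)&(h[...,2]>60)).astype(np.uint8)
    n,l,s,c=cv2.connectedComponentsWithStats(m[163:220,lo:hi]); k=1+np.argmax(s[1:,4]); L=[];R=[]
    for r in rows:
        x=np.where(l[r-163]==k)[0]; L.append(x.min()+lo-.5 if len(x) else np.nan); R.append(x.max()+lo+.5 if len(x) else np.nan)
    return np.array(L),np.array(R)
def pred(x,y,yaw):
    p=cv2.convexHull(proj("scene",cyl(x,y,yaw)).astype(np.float32))[:,0]; q=np.roll(p,-1,0); L=[];R=[]
    for r in rows:
        k=(p[:,1]-r)*(q[:,1]-r)<=0; e=p[k,0]+(r-p[k,1])/(q[k,1]-p[k,1]+1e-9)*(q[k,0]-p[k,0]); L.append(e.min());R.append(e.max())
    return np.array(L),np.array(R)
def loc(im,useR=True,**kw):
    L,R=obs(im,**kw)
    def res(p):
        f,yaw=p; a,b=pred(.525-.155*f,.0139-.988*f,yaw); r=np.r_[L-a,(R-b)*useR]; return np.nan_to_num(r)
    o=least_squares(res,[.1,-.15],loss="soft_l1",f_scale=.5,x_scale=[.01,.05]); return o.x,np.sqrt(np.mean(o.fun**2))
if __name__=="__main__":
    import sys
    for f in sys.argv[1:]: 
        im=cv2.imread(f)
        for u in(True,False): print(f,u,*loc(im,u))
E
python3 loc.py pics/scene_raw.png pics/s7.png
python3 - <<'E'
from h import *
s=cv2.imread("pics/s7.png");h=cv2.cvtColor(s,cv2.COLOR_BGR2HSV)
for r in(176,190,200): print(r,[(c,int(h[r,c,1]),int(h[r,c,2])) for c in range(210,242,1)])
E
```

```text
pics/scene_raw.png True [-0.00440307 -0.15      ] 1.4741371262764045
pics/scene_raw.png False [-0.00440307 -0.15      ] 0.3542228877031196
pics/s7.png True [ 0.11966906 -0.12148032] 2.0831886555558716
pics/s7.png False [ 0.10652519 -0.15      ] 0.7004277416290661
176 [(210, 7, 241), (211, 8, 242), (212, 8, 243), (213, 8, 243), (214, 7, 246), (215, 5, 251), (216, 104, 213), (217, 137, 54), (218, 117, 94), (219, 111, 117), (220, 112, 132), (221, 111, 142), (222, 111, 149), (223, 113, 154), (224, 108, 160), (225, 113, 170), (226, 114, 168), (227, 113, 170), (228, 111, 167), (229, 117, 118), (230, 132, 77), (231, 100, 64), (232, 7, 70), (233, 21, 97), (234, 27, 95), (235, 18, 71), (236, 48, 32), (237, 43, 24), (238, 27, 28), (239, 66, 27), (240, 41, 25), (241, 39, 26)]
190 [(210, 8, 254), (211, 13, 139), (212, 15, 149), (213, 15, 152), (214, 15, 158), (215, 15, 156), (216, 85, 84), (217, 120, 89), (218, 110, 111), (219, 111, 129), (220, 110, 139), (221, 110, 146), (222, 113, 154), (223, 112, 160), (224, 111, 165), (225, 111, 172), (226, 115, 168), (227, 113, 117), (228, 111, 87), (229, 109, 91), (230, 110, 88), (231, 111, 83), (232, 112, 80), (233, 119, 77), (234, 93, 74), (235, 29, 115), (236, 14, 159), (237, 15, 154), (238, 14, 149), (239, 17, 151), (240, 14, 150), (241, 17, 150)]
200 [(210, 17, 132), (211, 16, 144), (212, 16, 147), (213, 16, 148), (214, 17, 152), (215, 22, 125), (216, 138, 74), (217, 115, 104), (218, 116, 121), (219, 108, 134), (220, 109, 143), (221, 111, 149), (222, 111, 154), (223, 109, 161), (224, 114, 168), (225, 112, 168), (226, 113, 167), (227, 112, 169), (228, 111, 172), (229, 113, 174), (230, 111, 168), (231, 112, 143), (232, 111, 136), (233, 123, 77), (234, 90, 65), (235, 36, 126), (236, 16, 161), (237, 15, 155), (238, 16, 155), (239, 13, 152), (240, 15, 153), (241, 15, 152)]
```

```bash
sed -i 's/x_scale=\[.01,.05\])/x_scale=[.01,.05],diff_step=.02)/; s/astype(np.float32))\[:,0\]/astype(np.float32))[:,0].astype(float)/; s/>85)&(h\[...,2\]>60)/>50)\&(h[...,2]>45)/' loc.py
python3 loc.py pics/scene_raw.png pics/s7.png
python3 - <<'E'
from loc import *
for f in("pics/scene_raw.png","pics/s7.png"):
    L,R=obs(cv2.imread(f)); print(L[::4],R[::4])
a,b=pred(.525,.0139,-.155);print(a[::4].round(1),b[::4].round(1))
E
```

```text
pics/scene_raw.png True [-0.00019198 -0.14039742] 0.6020634632861191
pics/scene_raw.png False [-0.00234552 -0.14842833] 0.0
pics/s7.png True [ 0.11328639 -0.12568624] 1.3204355692189755
pics/s7.png False [ 0.11105944 -0.14522859] 0.19810062244507617
[243.5 243.5 243.5 243.5 243.5 243.5] [261.5 261.5 261.5 261.5 262.5 262.5]
[216.5 216.5 215.5 215.5 215.5 215.5] [229.5 234.5 234.5 234.5 234.5 234.5]
[243.  243.  243.  242.9 242.9 242.8] [262.1 262.2 262.3 262.4 262.6 262.7]
```

Request:
arm_command --rows '[{"x": 0.0427, "y": 0, "z": 0.0427, "rx": 0, "ry": 0, "rz": 0}, {"x": 0.0427, "y": 0, "z": 0.0427, "rx": 0, "ry": 0, "rz": 0}, {"x": -0.0424, "y": 0, "z": 0.0424, "rx": 0, "ry": 0, "rz": 0}, {"x": -0.0318, "y": 0, "z": 0.0318, "rx": 0, "ry": 0, "rz": 0}, {"x": 0, "y": 0, "z": 0, "rx": 0, "ry": 0, "rz": 0}]'

```text
t: 38.05
tool_pos: [0.5051, -0.1105, 0.0887]
tool_rot: [-0.293, -0.601, 0.701, -0.249]
ft_force: [-0.0, 0.3, 0.3]
width: 0.0
finger_force: 0.0
```

Request:
arm_command --rows '[{"x": -0.005, "y": 0, "z": 0.005, "rx": 0, "ry": 0, "rz": 0}, {"x": -0.005, "y": 0, "z": 0.005, "rx": 0, "ry": 0, "rz": 0}, {"x": 0, "y": 0, "z": 0, "rx": 0, "ry": 0, "rz": 0}, {"x": 0, "y": 0, "z": 0, "rx": 0, "ry": 0, "rz": 0}, {"x": 0, "y": 0, "z": 0, "rx": 0, "ry": 0, "rz": 0}]'

```text
t: 38.67
tool_pos: [0.5056, -0.1103, 0.0868]
tool_rot: [-0.291, -0.601, 0.701, -0.25]
ft_force: [-0.5, -0.5, -0.0]
width: 0.0001
finger_force: 0.0
```

```bash
python3 sd.py; python3 -c "
from loc import *
im=capture('scene');print(loc(im,False))"
```

```text
t 38.67 pos [ 0.5056 -0.1103  0.0868] yaw_y 2.9872 zax [-0.109 -0.7   -0.705] F [-0.5 -0.5 -0. ] w 0.0001
corner fwd 0.1024 axis 0.0000 z 0.0945 gp z 0.1000 fwd in tool [0.705 0.001 0.709] down in tool [-0.709  0.     0.705]
(array([ 0.11127073, -0.14084569]), np.float64(0.20236964541784966))
```

Request:
arm_command --rows '[{"x": -0.0042, "y": 0, "z": 0.0042, "rx": 0, "ry": 0, "rz": 0}, {"x": 0, "y": 0, "z": 0, "rx": 0, "ry": 0, "rz": 0}, {"x": -0.0042, "y": 0, "z": 0.0042, "rx": 0, "ry": 0, "rz": 0}, {"x": 0, "y": 0, "z": 0, "rx": 0, "ry": 0, "rz": 0}, {"x": 0, "y": 0, "z": 0, "rx": 0, "ry": 0, "rz": 0}]'

```text
t: 39.35
tool_pos: [0.5057, -0.1109, 0.0862]
tool_rot: [-0.292, -0.6, 0.701, -0.251]
ft_force: [-3.1, 0.5, 9.5]
width: -0.0001
finger_force: 5.2
```

Request:
arm_command --rows '[{"x": 0.0425, "y": 0, "z": 0.0353, "rx": 0, "ry": 0, "rz": 0}, {"x": 0.04, "y": 0, "z": 0.0378, "rx": 0, "ry": 0, "rz": 0}, {"x": 0.0372, "y": 0, "z": 0.0406, "rx": 0, "ry": 0, "rz": 0}, {"x": 0.0318, "y": 0, "z": 0.039, "rx": 0, "ry": 0, "rz": 0}, {"x": 0.0188, "y": 0, "z": 0.0265, "rx": 0, "ry": 0, "rz": 0}]'

```text
t: 39.98
tool_pos: [0.4982, -0.1603, 0.085]
tool_rot: [-0.292, -0.6, 0.701, -0.251]
ft_force: [-0.9, -2.8, 8.9]
width: 0.0001
finger_force: 4.4
```

Request:
arm_command --rows '[{"x": 0, "y": 0, "z": 0, "rx": 0, "ry": 0, "rz": 0}, {"x": 0.0283, "y": 0, "z": -0.0283, "rx": 0, "ry": 0, "rz": 0}, {"x": 0.04, "y": 0, "z": -0.1, "rx": 0, "ry": 0, "rz": 0}, {"x": 0, "y": 0, "z": -0.2, "rx": 0, "ry": 0, "rz": 0}, {"x": 0, "y": 0, "z": -0.2, "rx": 0, "ry": 0, "rz": 0}]'

```text
t: 40.6
tool_pos: [0.5078, -0.0939, 0.1681]
tool_rot: [-0.291, -0.601, 0.702, -0.249]
ft_force: [0.7, 0.2, -0.1]
width: 0.0001
finger_force: 0.0
```

```bash
python3 sd.py
python3 - <<'E'
from loc import *
im=capture('scene');cv2.imwrite("pics/s8.png",im);d=capture('side');cv2.imwrite("pics/d8.png",d)
for u in(True,False):
    (f,y),e=loc(im,u,lo=180,hi=250);p=np.array([.525-.155*f,.0139-.988*f]);t=p-[.5086,-.1248];c,s=np.cos(.0978),np.sin(.0978)
    print(u,f,y,e,"tape x",c*t[0]-s*t[1],"tape y",s*t[0]+c*t[1])
E
```

```text
t 40.6 pos [ 0.5078 -0.0939  0.1681] yaw_y 2.9868 zax [-0.11  -0.7   -0.706] F [ 0.7  0.2 -0.1] w 0.0001
corner fwd 0.0858 axis -0.0003 z 0.1758 gp z 0.1813 fwd in tool [0.706 0.001 0.708] down in tool [-0.708 -0.001  0.706]
True 0.1383095453733236 -0.13663850509596864 0.3990827221826493 tape x -0.005214092059322275 tape y 0.001548442895569896
False 0.1367499347530396 -0.1614696255926649 0.2121267746215818 tape x -0.005123967030806133 tape y 0.003105579318382981
```

```bash
python3 -c "
from cell import manip
print(manip.finish_job())"
```

```text
the job is handed in; nothing more can be done
None
```

The tube was rolled across the sheet in five fingertip strokes and now rests along the tape; the job is handed in, with no verdict returned. The camera fit puts its axis about 2–3 mm from the strip's centre line, 5 mm off the strip's middle and within about 0.06 rad of parallel.

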